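# Start the running-in of a bayonet photometer lamp

### The job

Fit the spare photometer lamp unit into the empty bayonet lampholder of the running-in stand: line up its pins, push it in against the spring and turn it a quarter turn clockwise until it locks. Then switch on that holder's own toggle (same place in the row, left, middle or right; on is up the slope); the other two lamps have done their hours, so leave their switches off, and do not disturb the carton and the timer.

Things in the scene. Friction and masses are not known exactly. Their poses are not given: they have to be found in the camera images.
- lamp_unit: Spare lamp unit, loose, upright on the worktop: 89 mm tall, 0.12 kg. Origin: centre of its lower end; z along it to the grip. Aluminium barrel 33 mm in diameter up to z = 49 mm, its lowest 9 mm tapering to 25 mm; then a white ceramic disc 44 mm in diameter to z = 55 mm, a bar grip to 89 mm. A half turn about z changes nothing.
- lamp_grip (a point): Centre of the lamp unit's bar grip, 75 mm above its lower end; same axes as the unit. The bar is 40 mm long along x (as the pins lie), 14 mm thick along y, from 55 to 89 mm above the lower end: pinch it across y, fingertips above the disc.
- lamp_pins (a point): Point on the lamp unit's axis 34 mm above its lower end, where two steel bayonet pins, 6 mm thick, stick out along its x axis to both sides, 46 mm over their ends.
- stand: Lamp running-in stand, fixed: white desk housing 205 mm deep, 301 wide, 55 tall in front, 170 at the back; grey face rises 30 degrees away from the robot. Origin: centre of its underside; x level to its back, y left, z up. Three lampholders in a row 90 mm apart (y = 90, 0, -90 mm); nearer the front three toggles 28 mm apart. Left toggle feeds left holder, middle the middle, right the right.
- holder_empty: Empty bayonet lampholder (left, middle or right, varies): grey plate 76 mm square, 1.5 mm proud of the face. Origin: centre of its mouth in the plate's upper face; z out of the mouth, square to the face (30 degrees from vertical), x up the slope, y left along the row. Bore 35.4 mm in diameter; two keyway slots 9 mm wide for the pins along +x and -x, to 24.5 mm from the axis.
- contact_plunger (a joint): Travel (m) of the sprung plunger in the empty holder; 0 = up. It meets the lamp unit's lower end 31 mm below the mouth (pins' undersides then level with the plate's upper face) and pushes back with 3 N there, 6.5 N at 41 mm, 9.3 N at 49 mm, where the lamp's disc meets the plate.
- lock_end (a point): Where the lamp unit's lower end lies when locked: on the holder's axis 41 mm below the mouth (disc 8 mm above the plate), unit's x along the holder's y. The unit turns only with its lower end 44 to 49 mm below the mouth, pins under the 7 mm plate; clockwise seen from above, 90 degrees to a stop. Let go, the spring lifts it 3 mm into the locking recesses. Anticlockwise is blocked.
- holder_full_a: An occupied lampholder, same plate, origin and axes as the empty one; its fixed lamp's cap stands 48 mm out of the plate, bar grip along the row. Leave alone.
- holder_full_b: The other occupied lampholder, as holder_full_a. Leave alone.
- switch_left (a joint): Angle of the left toggle: near 0 = off, bat leaning 23 degrees down the slope towards the robot; 0.8 rad = on, leaning 23 degrees up the slope; on counts from 0.65. It stays where it is left; about 1.2 N at the tip moves it.
- switch_middle (a joint): Angle of the middle toggle: near 0 = off, bat leaning 23 degrees down the slope towards the robot; 0.8 rad = on, leaning 23 degrees up the slope; on counts from 0.65. It stays where it is left; about 1.2 N at the tip moves it.
- switch_right (a joint): Angle of the right toggle: near 0 = off, bat leaning 23 degrees down the slope towards the robot; 0.8 rad = on, leaning 23 degrees up the slope; on counts from 0.65. It stays where it is left; about 1.2 N at the tip moves it.
- switch_left_tip (a point): Tip of the left toggle's steel bat, 7 mm thick and 26 mm long from its pivot, swinging up or down the slope about an axis along the row. Its foot stands in a bushing 6 mm tall, 15 mm across. The pivot lies 2 mm above the face, 52 mm up the slope from the face's front edge and 93 mm down the slope from the line of the holder mouths.
- switch_middle_tip (a point): Tip of the middle toggle's steel bat, 7 mm thick and 26 mm long from its pivot, swinging up or down the slope about an axis along the row. Its foot stands in a bushing 6 mm tall, 15 mm across. The pivot lies 2 mm above the face, 52 mm up the slope from the face's front edge and 93 mm down the slope from the line of the holder mouths.
- switch_right_tip (a point): Tip of the right toggle's steel bat, 7 mm thick and 26 mm long from its pivot, swinging up or down the slope about an axis along the row. Its foot stands in a bushing 6 mm tall, 15 mm across. The pivot lies 2 mm above the face, 52 mm up the slope from the face's front edge and 93 mm down the slope from the line of the holder mouths.
- carton: Bystander: the lamp's carton, 42 x 42 x 82 mm, standing loose on the worktop. Origin: centre of its underside.
- timer: Bystander: countdown timer, 62 x 62 x 18 mm, lying loose on the worktop. Origin: centre of its underside.

How it is judged:
By the outcome, as a careful person would: the job done as asked, in the order asked, and still so for the second after the job is handed in, with the robot touching nothing.
It also fails if it takes over 61 s, if anything falls off the work surface, if the arm or the gripper's body presses on something with over 40 N, if the wrist force passes 120 N, or if a joint passes its speed limit or range.

### The arm

A 7-joint arm with a two-finger parallel gripper is mounted at the origin on a cart in front of the work surface, level with it; the furniture and walls round the work are solid. World frame = base frame: x ahead of the robot, y to its left, z up, the work surface at z = 0. Lengths are in mm, angles in rad, forces in N, time in s.
With the tool pointing down it reaches from about 350 to 775 mm from the base axis. Payload 3.1 kg.
Tool frame: the origin (TCP) lies where the fingers leave the gripper's body, on its centre line; the fingertips stand 73 mm ahead of it and the grasp point (between the pads) lies 54 mm ahead of it; z points along the fingers, y is the direction in which the jaws open and shut (so a half turn about z gives the same grasp; the last joint's range is limited). The gripper opens to 85 mm and grips with 20 to 120 N. Pads are 22 mm wide; open, the fingers measure 114 mm over their backs; the gripper's body (76 mm by 85 mm) begins 54 mm behind the grasp point. The pads swing forward as they close: fully open they stand 13 mm farther back than shut.
Start: joints at [1.259, 0.311, 0.014, 1.512, -0.004, 1.319, -0.027], TCP at [146.63, -530.109, 303.904] pointing down, gripper open.
Joint ranges: [-2.7, 2.7], [-0.3, 1.91], [-1.27, 1.3], [0.12, 2.57], [-1.44, 4.58], [0.2, 2.03], [-3.05, 3.05]. Speed limits (rad/s): [2.79, 2.79, 3.14, 3.14, 3.14, 3.14, 3.14].

### API

Orientations are given as a unit quaternion [x, y, z, w].
In Python, from rig import bot, imaging gives the robot as it stands.
- The arm moves only by the shell command python3 -m creep 'ROWS' [FORCE]. ROWS is text: rows parted by semicolons, each of 7 numbers parted by spaces: the shift along the tool's x, y, z in mm, then the turn, a rotation vector about the tool's x, y, z in rad, then the opening, from 0 (shut) to 1 (fully open). A call has 1 to 20 rows; each row shifts and turns the commanded pose from where the row before left it, along the tool's axes as they then stand; what a row does not reach is not made up. A row lasts 1/8 s, in which the tool goes at most 62.5 mm and 10.7 degrees, less where a joint would pass 70% of its speed; a pose out of reach is approached as far as the arm can. A call is refused whole if a number of a shift passes 62.5 or a number of a turn 0.188, either way. A call with a gripper value outside its range is refused whole. The fingers move at their own pace and stop on an object; FORCE is the grip in N (left out, the last holds). Time passes only in rows, so rows that do not move let the fingers close. It gives the time, the measured TCP pose, the force and the opening at its end, in the units of the state.
- bot.get_state(): the state, without advancing time (a new reading comes with each control period).
- imaging.read_camera(name): name is "side" or "top"; returns a dict with "color" (400x640x3 uint8, red, green, blue), "depth" (400x640 float32, mm along the optical axis (not along the pixel's ray), 0 where there is no reading), "fovy" (degrees; the focal length in pixels is half the picture's height over the tangent of half this angle, whatever the lens; pixels are square), "cx", "cy" (the principal point, pixels), "k1" (the pictures are not rectified: a ray, as slopes to the right and down, at radius r is drawn at 1 + k1 r^2 times it, then the intrinsics apply), "xyz" and "rotation" of the camera in the world. Camera axes: x right, y down, z forward; pixel columns grow to the right and rows downward; lengths in mm; the calibration is good to about 2 mm. A picture is of the moment at which its call begins.
- bot.hand_in(): hands the job in, once; it reports no verdict.
The state is a dict: "t": time; "joint_positions": joint angles; "joint_vel": joint speeds; "joint_torque": joint torques, N m; "eef_pos": TCP position; "tool_rot": TCP orientation; "force": force on the tool from outside, world axes, zero at the start; "wrist_torque": the same for the moment, N m; "opening": finger opening in mm.
Only numpy, scipy, OpenCV 4.12 (cv2) and the standard library are available. Lean on these libraries where they do the work, as an engineer would, in place of code of your own. Each camera call takes 0.05 s, during which the arm holds its last target.

## Working session

There is one attempt and no reset: what is moved stays moved. The work goes in short steps, Python scripts to look and compute and a shell command to move; the robot and the scene stay as the last step left them, time stands still between calls to the robot, and variables do not carry over. Pictures are saved under pics/ and viewed, and the job is handed in when it is done.

```bash
ls; mkdir -p pics
python3 - <<'E'
from rig import bot, imaging
import cv2
s=bot.get_state(); print({k:s[k] for k in ("t","eef_pos","tool_rot","opening","force")})
for n in("side","top"):
    c=imaging.read_camera(n)
    cv2.imwrite(f"pics/{n}0.png",c["color"][:,:,::-1])
    print(n,{k:c[k] for k in c if k not in("color","depth")})
    import pickle; pickle.dump(c,open(f"{n}0.pkl","wb"))
E
```

```text
pics
{'t': 0.0, 'eef_pos': array([ 146.4745784 , -529.56698768,  302.82399284]), 'tool_rot': array([ 9.90909551e-01,  1.34524821e-01, -1.97279507e-04, -1.13816900e-03]), 'opening': 85.15631370212348, 'force': array([ 0.41570252, -0.20895584, -0.57370553])}
side {'fovy': 56.40417212356296, 'cx': 320.2468664662225, 'cy': 200.55584914523413, 'k1': -0.07892188086543506, 'xyz': array([ 68.80562892, 919.34228221, 672.36042106]), 'rotation': array([-0.19104698,  0.84359617, -0.48771256,  0.11824978])}
top {'fovy': 48.18982043372041, 'cx': 320.3476453440596, 'cy': 190.89595101902037, 'k1': 0.0014900445668036548, 'xyz': array([ 358.36691819,   33.87598668, 1266.2326177 ]), 'rotation': array([ 0.71059634, -0.70019583,  0.05142581, -0.04619544])}
```

View pics/side0.png

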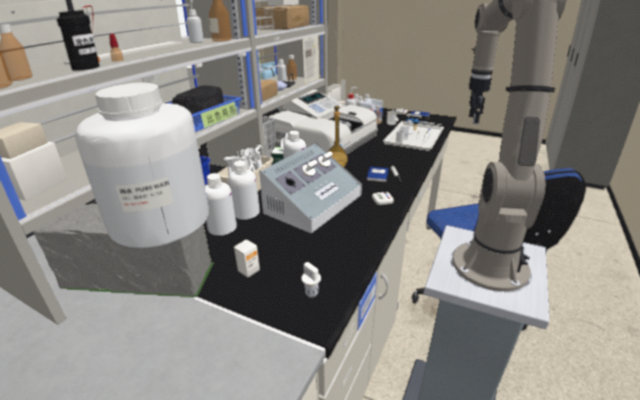

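View pics/top0.png

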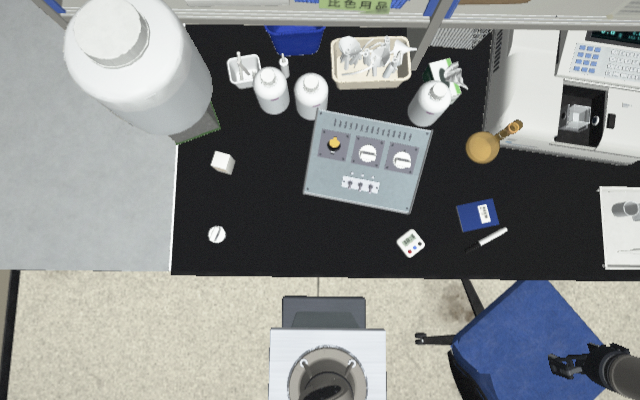

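```bash
cat > h.py <<'E'
import numpy as np, cv2, pickle
from scipy.spatial.transform import Rotation as R
def K(c):
    f=200/np.tan(np.radians(c["fovy"]/2)); return f
def ray(c,u,v):
    f=K(c); x=(u-c["cx"])/f; y=(v-c["cy"])/f
    a,b=x,y
    for _ in range(20):
        s=1+c["k1"]*(a*a+b*b); a,b=x/s,y/s
    d=R.from_quat(c["rotation"]).apply([a,b,1.0]); return np.array(c["xyz"]),d
def onz(c,u,v,z):
    o,d=ray(c,u,v); return o+d*(z-o[2])/d[2]
def proj(c,P):
    p=R.from_quat(c["rotation"]).inv().apply(np.atleast_2d(P)-c["xyz"]); a=p[:,0]/p[:,2];b=p[:,1]/p[:,2]
    s=1+c["k1"]*(a*a+b*b); f=K(c); return np.c_[a*s*f+c["cx"],b*s*f+c["cy"]]
def pt(c,u,v):
    o,d=ray(c,u,v); z=R.from_quat(c["rotation"]).inv().apply(d)[2]
    return o+d*c["depth"][int(round(v)),int(round(u))]/z
def crop(c,x0,y0,w,h,k,name):
    im=cv2.resize(c["color"][y0:y0+h,x0:x0+w,::-1],None,fx=k,fy=k,interpolation=cv2.INTER_CUBIC); cv2.imwrite(name,im)
def cloud(c):
    f=K(c); v,u=np.mgrid[0:400,0:640]; x=(u-c["cx"])/f;y=(v-c["cy"])/f;a,b=x,y
    for _ in range(20):
        s=1+c["k1"]*(a*a+b*b); a,b=x/s,y/s
    P=np.stack([a,b,np.ones_like(a)],-1)*c["depth"][...,None]
    return R.from_quat(c["rotation"]).apply(P.reshape(-1,3)).reshape(400,640,3)+c["xyz"]
def ld(n): return pickle.load(open(n,"rb"))
E
python3 - <<'E'
from h import *
t=ld("top0.pkl"); s=ld("side0.pkl")
crop(t,295,100,150,120,5,"pics/ts.png")
crop(t,195,140,60,110,5,"pics/tl.png")
crop(s,225,225,110,80,6,"pics/sl.png")
crop(s,255,135,115,100,6,"pics/ss.png")
P=cloud(t)
for u,v in((217,234),(190,250),(223,160),(410,242),(360,200),(335,120),(360,290//2)): print(u,v,P[v,u].round(1))
P=cloud(s)
for u,v in((312,270),(312,292),(340,300),(245,245)): print(u,v,P[v,u].round(1))
E
```

```text
217 234 [404.5 297.8  77.3]
190 250 [361.9 388.7  -1.3]
223 160 [603.9 290.5  78.3]
410 242 [ 392.5 -225.3   17.7]
360 200 [503.9 -82.8  51.2]
335 120 [698.6  -8.4 150.3]
360 145 [639.1 -75.1 128.2]
312 270 [394.8 312.3  88.1]
312 292 [394.6 316.3  20.6]
340 300 [327.7 296.    3.3]
245 245 [604.9 292.7  82.7]
```

View pics/ts.png

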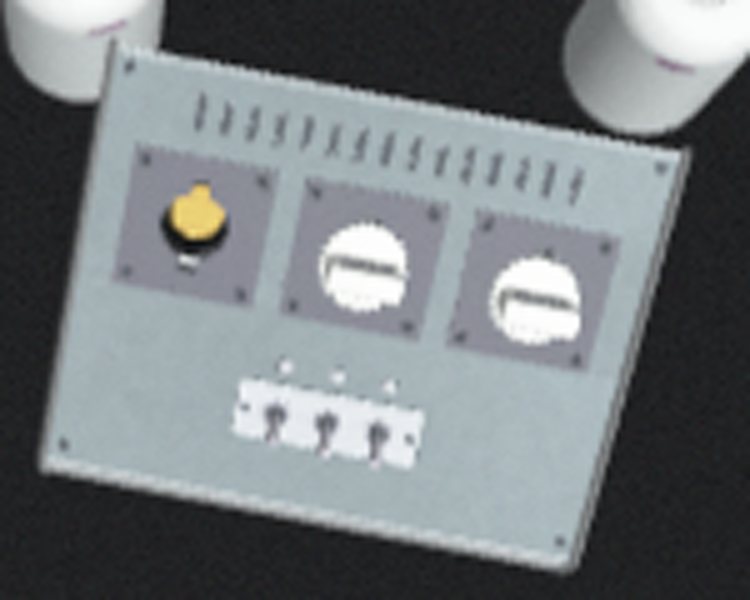

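View pics/tl.png

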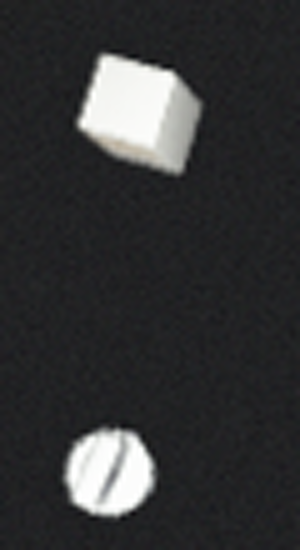

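View pics/sl.png

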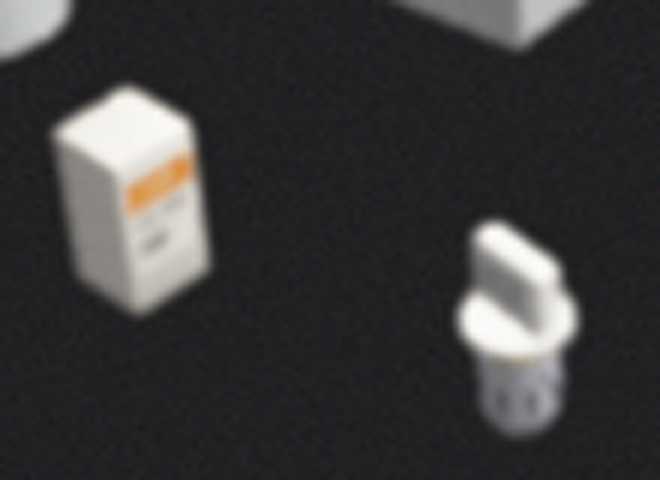

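View pics/ss.png

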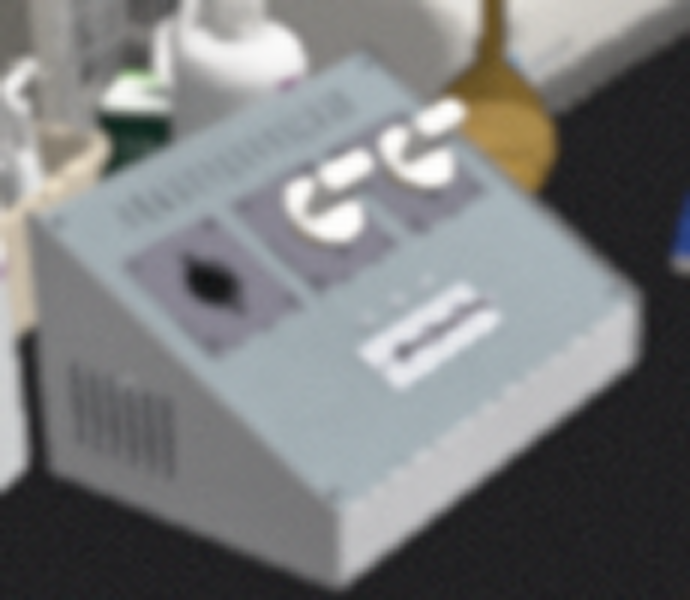

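Run:
```python
from h import *
from scipy.optimize import least_squares
for n,(x0,y0,x1,y1) in (("top",(295,100,445,220)),("side",(255,135,370,235))):
    c=ld(n+"0.pkl"); im=c["color"].astype(int)
    r,g,b=im[...,0],im[...,1],im[...,2]
    sub=np.zeros((400,640),bool); sub[y0:y1,x0:x1]=1
    # face: bluish grey g>=r+8 ; plates: r close to g, b greater
    face=sub&(g-r>8)&(g>120)&(b>g-5)&(abs(b-g)<25)
    P=cloud(c)
    face=cv2.erode(face.astype(np.uint8),np.ones((3,3)))>0
    pts=P[face]; 
    for it in range(4):
        m=pts.mean(0); U,S,Vt=np.linalg.svd(pts-m,full_matrices=False); nn=Vt[2]*np.sign(Vt[2][2])
        d=(pts-m)@nn; keep=abs(d)<3*max(1,np.median(abs(d))*1.5); pts=pts[keep]
    print(n,len(pts),"m",m.round(1),"n",nn.round(4),"tilt",np.degrees(np.arccos(nn[2])).round(2),"yaw",np.degrees(np.arctan2(nn[1],nn[0])).round(2),d.std().round(2))
    np.savez(n+"_pl.npz",m=m,n=nn)
    pl=sub&(g-r<2)&(b-g>8)&(r>80)&(r<175)
    k,l,st,ce=cv2.connectedComponentsWithStats(pl.astype(np.uint8))
    for i in range(1,k):
        if st[i,4]>60: print(i,st[i],ce[i].round(1))
    print(im[150,355 if n=="top" else 300], im[200,360] , im[130,330])
```

```text
top 4768 m [589.1 -89.3 100.8] n [-0.4927  0.0888  0.8656] tilt 30.04 yaw 169.78 2.18
5 [330 131  17  28 116] [339.1 144.2]
15 [369 139  14  19  78] [377.1 146.6]
[137 138 149] [165 179 183] [144 153 158]
side 1492 m [578.5 -71.3  98.1] n [-0.4917  0.0923  0.8658] tilt 30.02 yaw 169.37 1.68
4 [316 163  18  10  70] [325.  168.1]
5 [295 165  25  18 138] [306.1 174.6]
7 [277 172  27  22 277] [289.9 182.1]
[178 178 183] [32 33 34] [231 229 224]
```

```bash
cat > st.py <<'E'
from h import *
def pick(c,x0,y0,k,X,Y): return x0+(X+.5)/k-.5, y0+(Y+.5)/k-.5
def hit(c,u,v,m,n):
    o,d=ray(c,u,v); return o+d*((m-o)@n)/(d@n)
E
python3 - <<'E'
from st import *
for n,(x0,y0,w,h,k) in (("top",(295,100,150,120,5)),("side",(255,135,115,100,6))):
    c=ld(n+"0.pkl"); q=np.load(n+"_pl.npz"); m,nn=q["m"],q["n"]
    yaw=np.arctan2(nn[1],nn[0])+np.pi
    nn=np.array([-.5*np.cos(yaw),-.5*np.sin(yaw),np.sqrt(.75)])
    ex=np.array([np.cos(yaw)*np.sqrt(.75),np.sin(yaw)*np.sqrt(.75),.5]); ey=np.cross(nn,ex)
    print(n,"plane z at (590,-75):",m[2]-(nn[0]*(590-m[0])+nn[1]*(-75-m[1]))/nn[2])
    im=cv2.resize(c["color"][y0:y0+h,x0:x0+w],None,fx=k,fy=k,interpolation=cv2.INTER_CUBIC).astype(int)
    im=cv2.GaussianBlur(im.astype(np.float32),(0,0),k*0.5)
    d=(im[...,1]-im[...,0])
    mask=((d<6)&(im[...,2]-im[...,0]>5)&(im[...,0]<175)&(im[...,0]>60)).astype(np.uint8)
    cv2.imwrite(f"pics/{n}_mask.png",mask*255)
    mask=cv2.morphologyEx(mask,cv2.MORPH_OPEN,np.ones((5,5)))
    cs,_=cv2.findContours(mask,cv2.RETR_EXTERNAL,cv2.CHAIN_APPROX_NONE)
    for ct in cs:
        if cv2.contourArea(ct)<3000: continue
        hu=cv2.convexHull(ct)[:,0]
        pts=np.array([hit(c,*pick(c,x0,y0,k,X,Y),m+1.5*nn,nn) for X,Y in hu])
        ab=np.c_[(pts-m)@ex,(pts-m)@ey].astype(np.float32)
        r=cv2.minAreaRect(ab); ctr=m+1.5*nn+ex*r[0][0]+ey*r[0][1]
        print(ct[:,0].min(0),ct[:,0].max(0),"size",np.round(r[1],1),"ang",round(r[2],1),"ctr",ctr.round(1))
E
```

```text
top plane z at (590,-75): 99.88601198497601
[447 212] [618 369] size [75.4 75.6] ang 0.0 ctr [ 607.4 -182.9  122.6]
[281 180] [447 338] size [75.4 75.2] ang 89.8 ctr [623.2 -94.3 122.5]
[113 148] [275 305] size [75.9 75.1] ang 0.2 ctr [639.2  -5.8 122.5]
side plane z at (590,-75): 105.04002210340127
[123 215] [300 356] size [79.3 78.6] ang 89.4 ctr [636.5  -6.3 125.9]
[356 163] [481 233] size [48.5 88.9] ang 0.2 ctr [ 592.2 -175.6  118.8]
[232 161] [397 291] size [77.9 80.6] ang 0.2 ctr [620.1 -94.6 125.9]
```

Run:
```python
from st import *
C={n:ld(n+"0.pkl") for n in("top","side")}
T={"top":(295,100,5),"side":(255,135,6)}
def tri(a,b):
    (o1,d1),(o2,d2)=a,b; d1=d1/np.linalg.norm(d1);d2=d2/np.linalg.norm(d2)
    A=np.c_[d1,-d2]; s=np.linalg.lstsq(A,o2-o1,rcond=None)[0]; p,q=o1+s[0]*d1,o2+s[1]*d2
    return (p+q)/2,np.linalg.norm(p-q)
# features: top px, side px
F={"plL":(proj(C["top"],[639.2,-5.8,122.5])[0],proj(C["side"],[636.5,-6.3,125.9])[0]),
"plM":(proj(C["top"],[623.2,-94.3,122.5])[0],proj(C["side"],[620.1,-94.6,125.9])[0])}
for nm,t,s in (("backL",(113,42),(36,212)),("frontL",(43,468),(340,500)),("frontR",(573,572),(640,297)),("backR",(689,151),(365,52))):
    F[nm]=(pick(0,*T["top"],*t),pick(0,*T["side"],*s))
for k,(t,s) in F.items():
    p,e=tri(ray(C["top"],*t),ray(C["side"],*s)); print(k,p.round(1),"gap",round(e,1))
for n in C:
    P=cloud(C[n]); g=C[n]["color"].max(2)<60
    q=P[g&(abs(P[...,2])<15)&(P[...,0]>330)&(P[...,0]<700)&(P[...,1]<380)&(P[...,1]>-300)]
    print(n,len(q),np.median(q,0).round(2))
    A=np.c_[q[:,:2]-[500,0],np.ones(len(q))]; print(np.linalg.lstsq(A,q[:,2],rcond=None)[0])
```

```text
plL [637.5  -6.1 126. ] gap 1.9
plM [621.3 -94.4 126. ] gap 2.4
backL [720.4  36.6 171.3] gap 5.2
frontL [519.3  72.9  63.9] gap 1.6
frontR [ 466.8 -216.4   55.4] gap 0.7
backR [ 670.5 -255.9  166. ] gap 3.6
top 21232 [463.26 127.79  -0.76]
[ 1.17437994e-03  7.49025175e-04 -8.26584812e-01]
side 10892 [463.31 180.91   1.65]
[-2.55820435e-04 -1.33044245e-03  1.85341426e+00]
```

Run:
```python
from st import *
t=ld("top0.pkl"); s=ld("side0.pkl")
crop(t,202,219,32,32,18,"pics/tl2.png")
crop(s,296,256,32,46,12,"pics/sl2.png")
im=t["color"].astype(int)
m=(im.min(2)>90).astype(np.uint8); m[:219]=0; m[251:]=0; m[:,:202]=0; m[:,234:]=0
M=cv2.moments(m,True); print(M["m10"]/M["m00"],M["m01"]/M["m00"],M["m00"])
for z in(55,70,89): print(onz(t,M["m10"]/M["m00"],M["m01"]/M["m00"],z))
```

```text
216.45669291338584 234.0748031496063 254.0
[405.18917045 304.17077385  55.        ]
[404.60931999 300.82342195  70.        ]
[403.87484275 296.58344287  89.        ]
```

View pics/tl2.png

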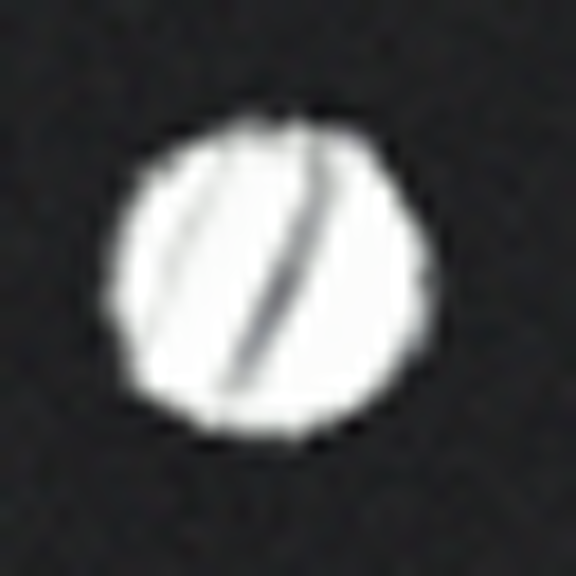

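View pics/sl2.png

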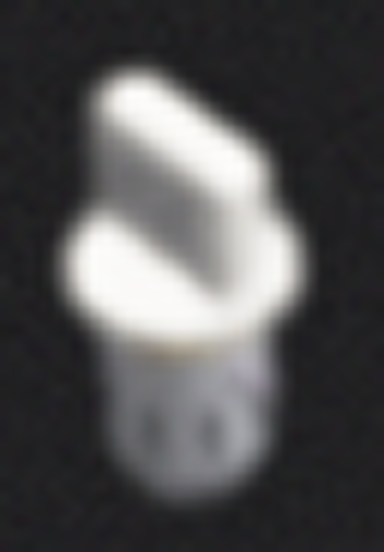

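Run:
```python
from st import *
t=ld("top0.pkl"); s=ld("side0.pkl")
p=lambda X,Y:onz(t,*pick(0,202,219,18,X,Y),70)
a,b=p(320,165),p(232,390); print("top dir",np.degrees(np.arctan2(*(a-b)[1::-1])))
# light line left: (215,165)-(150,340)
a,b=p(215,165),p(150,330); print("top dir L",np.degrees(np.arctan2(*(a-b)[1::-1])))
q=lambda X,Y,z=89:onz(s,*pick(0,296,256,12,X,Y),z)
for A,B in(((152,68),(268,155)),((100,105),(225,200)),((125,85),(247,180))):
    a,b=q(*A),q(*B); print(A,a.round(1),b.round(1),np.linalg.norm(a-b),np.degrees(np.arctan2(*(a-b)[1::-1])), ((a+b)/2).round(1))
# disc in side: ellipse extents x 58..312 at z~55, y center ~265
print(q(185,266,55))
print(q(185,270,52), q(190,480,0))
```

```text
top dir -18.981108385719605
top dir L -19.031227365284025
(152, 68) [417.7 287.8  89. ] [384.1 302.3  89. ] 36.61939711424925 -23.24078774334949 [400.9 295.   89. ]
(100, 105) [421.8 302.8  89. ] [385.7 318.1  89. ] 39.195371006595366 -22.965936430549338 [403.8 310.4  89. ]
(125, 85) [420.2 295.   89. ] [384.5 310.9  89. ] 39.07085488699208 -23.939858296212172 [402.3 302.9  89. ]
[402.39367794 304.808734    55.        ]
[403.45588249 302.91127123  52.        ] [400.54509396 309.27206724   0.        ]
```

```bash
cat > mv.py <<'E'
from h import *
def sim(p,q,rows,verbose=False):
    p=np.array(p,float); r=R.from_quat(q)
    for row in rows:
        p=p+r.apply(row[:3]); r=r*R.from_rotvec(row[3:6])
        if verbose: print(p.round(0))
    return p,r
def yaw(r): 
    x=r.apply([1,0,0]); return np.degrees(np.arctan2(x[1],x[0]))
def rot(ax_x,ax_z):
    z=np.array(ax_z)/np.linalg.norm(ax_z); x=np.array(ax_x,float); x-=z*(x@z); x/=np.linalg.norm(x)
    return R.from_matrix(np.c_[x,np.cross(z,x),z])
def plan(p0,r0,p1,r1,n):
    "equal rows: first turn spread, shifts in current tool frame"
    rv=(r0.inv()*r1).as_rotvec(); out=[]
    r=r0
    for i in range(n):
        out.append(np.r_[r.inv().apply((np.array(p1)-p0)/n),rv/n]); r=r*R.from_rotvec(rv/n)
    return np.array(out)
E
python3 - <<'E'
from mv import *
p,r=sim([146.6,-530.1,303.9],[0.990909551,0.134524821,0,0],[[51,-5,0,0,0,-0.0973]]*20,True)
print(p,yaw(r),np.hypot(p[0],p[1]))
E
```

```text
[ 194. -512.  304.]
[ 240. -489.  304.]
[ 284. -461.  304.]
[ 324. -430.  304.]
[ 361. -395.  304.]
[ 395. -356.  304.]
[ 425. -314.  304.]
[ 450. -270.  304.]
[ 471. -223.  304.]
[ 488. -175.  304.]
[ 500. -125.  304.]
[506. -74. 304.]
[508. -23. 304.]
[505.  28. 304.]
[497.  79. 304.]
[484. 128. 304.]
[466. 176. 304.]
[444. 223. 304.]
[417. 266. 304.]
[386. 307. 304.]
[386.34497573 307.25805636 303.9       ] 126.95988430259025 493.6293685267277
```

```bash
python3 -m creep '25 -3 0 0 0 -0.05 1;51 -5 0 0 0 -0.0973 1;51 -5 0 0 0 -0.0973 1;51 -5 0 0 0 -0.0973 1;51 -5 0 0 0 -0.0973 1;51 -5 0 0 0 -0.0973 1;51 -5 0 0 0 -0.0973 1;51 -5 0 0 0 -0.0973 1;51 -5 0 0 0 -0.0973 1;51 -5 0 0 0 -0.0973 1;51 -5 0 0 0 -0.0973 1;51 -5 0 0 0 -0.0973 1;51 -5 0 0 0 -0.0973 1;51 -5 0 0 0 -0.0973 1;51 -5 0 0 0 -0.0973 1;51 -5 0 0 0 -0.0973 1;51 -5 0 0 0 -0.0973 1;51 -5 0 0 0 -0.0973 1;51 -5 0 0 0 -0.0973 1;25 -3 0 0 0 -0.05 1' 40
python3 - <<'E'
from rig import bot
from mv import *
s=bot.get_state(); print(s["joint_positions"])
p=s["eef_pos"]; r=R.from_quat(s["tool_rot"]); print(yaw(r))
a=np.radians(159); rows=plan(p,r,[404,303.5,230],rot([np.cos(a),np.sin(a),0],[0,0,-1]),4); print(rows.round(3))
E
```

```text
t: 2.6
eef_pos: [411.1, 271.0, 304.2]
tool_rot: [0.484, 0.875, 0.001, -0.001]
force: [0.0, -0.3, 0.1]
opening: 85.3
[ 0.03306578  0.27988785 -0.8043791   1.63990698  0.20549747  1.309503
 -0.24420561]
122.13775747812535
[[ 7.787  2.807 18.579  0.    -0.    -0.161]
 [ 7.245  4.023 18.575  0.    -0.    -0.161]
 [ 6.515  5.137 18.571  0.    -0.    -0.161]
 [ 5.616  6.12  18.566  0.    -0.    -0.161]]
```

```bash
python3 -m creep '8 3 18.5 0 0 -0.161 1;7 4 18.5 0 0 -0.161 1;6.5 5 18.5 0 0 -0.161 1;5.5 6 18.5 0 0 -0.161 1;0 0 0 0 0 0 1'
python3 - <<'E'
from rig import bot,imaging
from mv import *
s=bot.get_state(); print(s["joint_positions"])
p=s["eef_pos"]; r=R.from_quat(s["tool_rot"]); print(p,yaw(r))
for n in("top","side"):
    c=imaging.read_camera(n); pickle.dump(c,open(n+"1.pkl","wb"))
    g=proj(c,p+r.apply([0,0,73]))[0]; print(n,g)
    crop(c,int(g[0])-45,int(g[1])-40,90,80,8,f"pics/{n}1.png")
    print(int(g[0])-45,int(g[1])-40)
E
```

```text
t: 3.22
eef_pos: [406.9, 298.4, 228.5]
tool_rot: [0.187, 0.982, -0.001, -0.001]
force: [-0.4, 0.5, -0.2]
opening: 85.2
[ 0.02199841  0.41519402 -0.90223589  1.72316503  0.34836363  1.17780592
  0.21829483]
[406.94930969 298.44444502 228.54082637] 158.4292644310314
top [209.83711097 231.78130302]
164 191
side [309.46317648 242.71304127]
264 202
```

View pics/side1.png

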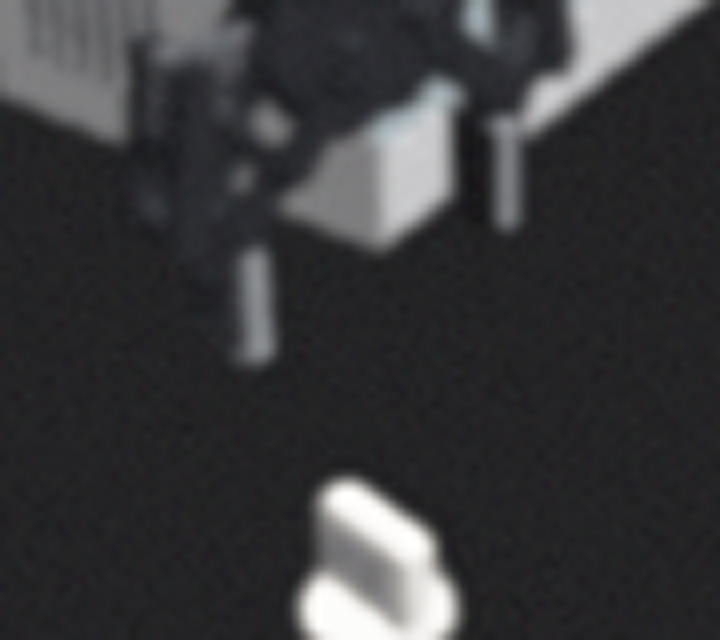

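View pics/top1.png

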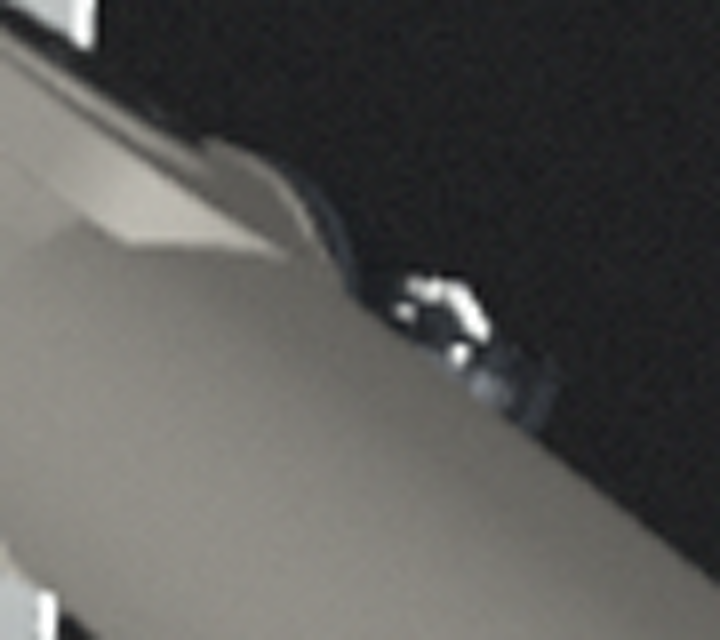

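Run:
```python
from st import *
from mv import *
s=ld("side1.pkl")
f=lambda X,Y,z:onz(s,*pick(0,264,202,8,X,Y),z)
for z in(168,):
    a,b=f(255,362,z),f(508,231,z); print(a,b,(a+b)/2,np.linalg.norm(a-b))
# bar again (z=89): top face line ends
for A,B in(((345,490),(425,550)),((326,495),(405,570)),((360,482),(437,540))):
    a,b=f(*A,89),f(*B,89); print(a.round(1),b.round(1),((a+b)/2).round(1),np.degrees(np.arctan2(*(a-b)[1::-1])))
from rig import bot
st=bot.get_state(); a=np.radians(158)
print(plan(st["eef_pos"],R.from_quat(st["tool_rot"]),[404,302.5,131],rot([np.cos(a),np.sin(a),0],[0,0,-1]),5).round(3))
```

```text
[419.99078368 340.3984487  168.        ] [383.13940865 251.61234203 168.        ] [401.56509617 296.00539537 168.        ] 96.13010236332867
[418.2 294.9  89. ] [383.6 309.5  89. ] [400.9 302.2  89. ] -22.967848039288754
[422.4 299.5  89. ] [385.  320.1  89. ] [403.7 309.8  89. ] -28.9039615462959
[415.9 289.5  89. ] [382.4 303.9  89. ] [399.1 296.7  89. ] -23.326429455807833
[[ 1.0780e+00  4.1200e-01  1.9839e+01 -0.0000e+00  0.0000e+00  1.0000e-03]
 [ 1.0770e+00  4.1000e-01  1.9839e+01 -0.0000e+00  0.0000e+00  1.0000e-03]
 [ 1.0760e+00  4.0800e-01  1.9840e+01 -0.0000e+00  0.0000e+00  1.0000e-03]
 [ 1.0760e+00  4.0600e-01  1.9840e+01 -0.0000e+00  0.0000e+00  1.0000e-03]
 [ 1.0750e+00  4.0400e-01  1.9840e+01 -0.0000e+00  0.0000e+00  1.0000e-03]]
```

```bash
python3 -m creep '1 1.5 25 0 0 0 0.8;1 1.5 25 0 0 0 0.7;1 1 20 0 0 0 0.6;0 0.7 15 0 0 0 0.6;0 0 12 0 0 0 0.6;0 0 0 0 0 0 0.6'
python3 - <<'E'
from rig import bot,imaging
from mv import *
s=bot.get_state()
p=s["eef_pos"]; r=R.from_quat(s["tool_rot"]); print(p,yaw(r))
for n in("side",):
    c=imaging.read_camera(n); pickle.dump(c,open(n+"2.pkl","wb"))
    crop(c,270,225,90,80,8,f"pics/{n}2.png")
E
```

```text
t: 4.08
eef_pos: [406.9, 303.9, 132.4]
tool_rot: [0.187, 0.982, -0.001, -0.0]
force: [0.8, 0.2, 0.6]
opening: 51.3
[406.86400819 303.87687812 132.4315994 ] 158.4049220037693
```

View pics/side2.png

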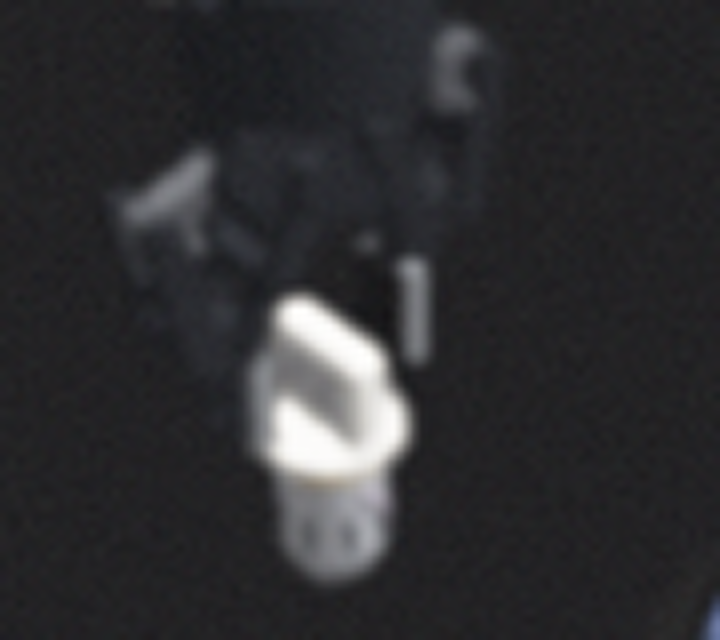

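```bash
python3 - <<'E'
from st import *
c=ld("side2.pkl"); f=lambda X,Y,z:onz(c,*pick(0,270,225,8,X,Y),z)
a,b=f(262,455,64),f(418,360,64); x=np.array([-.93,.368,0]); print(a,b,np.linalg.norm(a-b),"grip ctr",(a+b)/2-11*x)
print("disc",f(335,420,55),f(330,575,0))
E
python3 -m creep '0 0 0 0 0 0 0.3;0 0 0 0 0 0 0.2;0 0 0 0 0 0 0;0 0 0 0 0 0 0' 70
python3 - <<'E'
from rig import bot,imaging
from mv import *
s=bot.get_state()
p=s["eef_pos"]; r=R.from_quat(s["tool_rot"]); print(p,yaw(r))
for n in("side",):
    c=imaging.read_camera(n); pickle.dump(c,open(n+"2.pkl","wb"))
    crop(c,270,225,90,80,8,f"pics/{n}3.png")
E
```

```text
[410.18918089 334.39977085  64.        ] [386.84124481 275.452053    64.        ] 63.40315101417892 grip ctr [408.74521285 300.87791193  64.        ]
disc [402.40632022 302.20041985  55.        ] [400.38087114 312.69935154   0.        ]
t: 4.62
eef_pos: [407.3, 304.7, 133.5]
tool_rot: [0.187, 0.982, 0.0, 0.0]
force: [0.3, 0.1, 3.5]
opening: 12.5
[407.31350004 304.65614906 133.48523169] 158.43293340743958
```

View pics/side3.png

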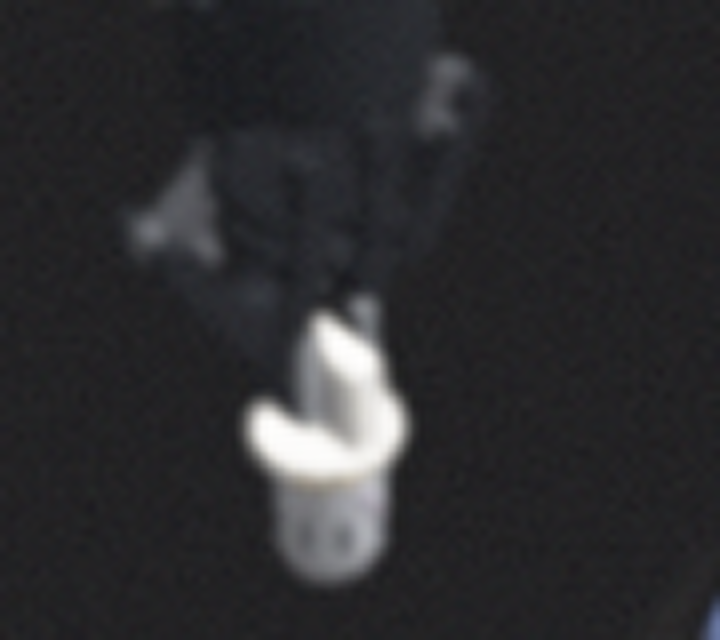

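```bash
python3 -m creep '0 0 -10 0 0 0 0;0 0 -35 0 0 0 0;0 0 -45 0 0 0 0;0 0 -30 0 0 0 0;0 0 0 0 0 0 0'
python3 - <<'E'
from rig import bot,imaging
from mv import *
s=bot.get_state()
p=s["eef_pos"]; r=R.from_quat(s["tool_rot"]); print(p,yaw(r),s["joint_positions"].round(2))
c=imaging.read_camera("side"); g=proj(c,p+r.apply([0,0,90]))[0].astype(int); crop(c,g[0]-45,g[1]-40,90,80,8,"pics/side4.png"); print(g-[45,40])
y=np.radians(-10.2); n=np.array([-.5*np.cos(y),-.5*np.sin(y),.866]); ex=np.array([.866*np.cos(y),.866*np.sin(y),.5])
r1=rot(-ex,-n); M=np.array([638.5,-6,124.8]); T=M+n*183+ex*3
print(T,r1.as_quat()); rows=plan(p,r,T,r1,13); print(rows.round(3))
E
```

```text
t: 5.3
eef_pos: [407.6, 305.4, 255.2]
tool_rot: [0.187, 0.982, 0.002, 0.002]
force: [-0.3, 0.2, -2.0]
opening: 12.9
[407.57314509 305.41740254 255.20521885] 158.4348491202982 [ 0.02  0.39 -0.92  1.68  0.33  1.23  0.23]
[262 200]
[551.00304206   9.74318758 284.778     ] [ 0.08586515  0.96210015 -0.02300808  0.25780051]
[[-1.8627e+01 -1.7087e+01 -2.2940e+00 -4.0000e-03 -4.0000e-02 -1.5000e-02]
 [-1.8447e+01 -1.7358e+01 -1.6180e+00 -4.0000e-03 -4.0000e-02 -1.5000e-02]
 [-1.8236e+01 -1.7628e+01 -9.5100e-01 -4.0000e-03 -4.0000e-02 -1.5000e-02]
 [-1.7995e+01 -1.7897e+01 -2.9400e-01 -4.0000e-03 -4.0000e-02 -1.5000e-02]
 [-1.7723e+01 -1.8165e+01  3.5200e-01 -4.0000e-03 -4.0000e-02 -1.5000e-02]
 [-1.7422e+01 -1.8431e+01  9.8600e-01 -4.0000e-03 -4.0000e-02 -1.5000e-02]
 [-1.7092e+01 -1.8694e+01  1.6060e+00 -4.0000e-03 -4.0000e-02 -1.5000e-02]
 [-1.6734e+01 -1.8955e+01  2.2110e+00 -4.0000e-03 -4.0000e-02 -1.5000e-02]
 [-1.6348e+01 -1.9212e+01  2.8000e+00 -4.0000e-03 -4.0000e-02 -1.5000e-02]
 [-1.5935e+01 -1.9465e+01  3.3730e+00 -4.0000e-03 -4.0000e-02 -1.5000e-02]
 [-1.5496e+01 -1.9714e+01  3.9270e+00 -4.0000e-03 -4.0000e-02 -1.5000e-02]
 [-1.5031e+01 -1.9958e+01  4.4630e+00 -4.0000e-03 -4.0000e-02 -1.5000e-02]
 [-1.4542e+01 -2.0197e+01  4.9780e+00 -4.0000e-03 -4.0000e-02 -1.5000e-02]]
```

View pics/side4.png

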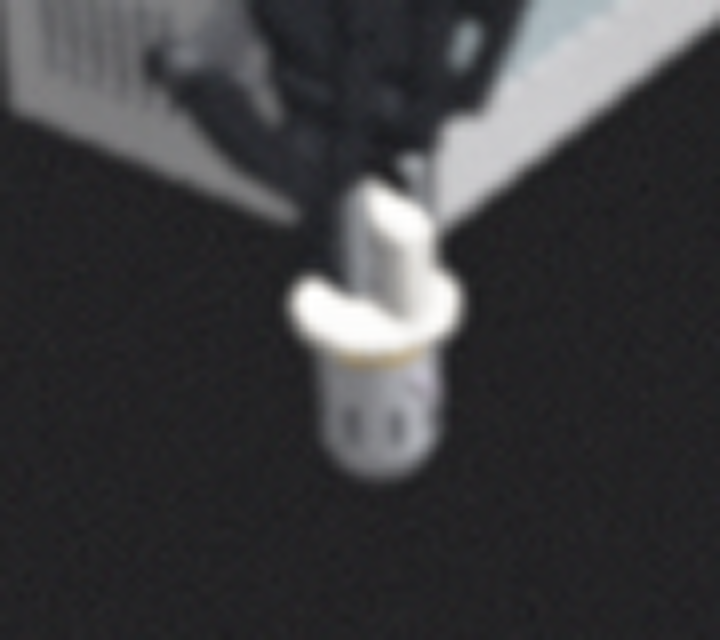

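```bash
python3 -m creep '-18.5 -17 -2.3 -0.004 -0.04 -0.015 0;-18.5 -17.5 -1.6 -0.004 -0.04 -0.015 0;-18 -17.5 -1 -0.004 -0.04 -0.015 0;-18 -18 -0.3 -0.004 -0.04 -0.015 0;-17.7 -18 0.3 -0.004 -0.04 -0.015 0;-17.4 -18.5 1 -0.004 -0.04 -0.015 0;-17 -18.7 1.6 -0.004 -0.04 -0.015 0;-16.7 -19 2.2 -0.004 -0.04 -0.015 0;-16.3 -19 2.8 -0.004 -0.04 -0.015 0;-16 -19.5 3.4 -0.004 -0.04 -0.015 0;-15.5 -19.7 4 -0.004 -0.04 -0.015 0;-15 -20 4.5 -0.004 -0.04 -0.015 0;-14.5 -20 5 -0.004 -0.04 -0.015 0;0 0 0 0 0 0 0;0 0 0 0 0 0 0'
cat > look.py <<'E'
import sys
from rig import bot,imaging
from mv import *
tag=sys.argv[1]
s=bot.get_state()
p=s["eef_pos"]; r=R.from_quat(s["tool_rot"]); print(p.round(1),s["force"].round(1),s["wrist_torque"].round(2),s["joint_positions"].round(2), s["opening"])
y=np.radians(-10.2); n=np.array([-.5*np.cos(y),-.5*np.sin(y),.866]); ex=np.array([.866*np.cos(y),.866*np.sin(y),.5]); ey=np.cross(n,ex)
M=np.array([638.5,-6,124.8])
H=np.c_[ex,ey,n]; 
print("TCP in holder",(H.T@(p-M)).round(1),"orient err tool axes in holder:\n",(H.T@r.as_matrix()).round(3))
r1=rot(-ex,-n); print("turn to nominal",(r.inv()*r1).as_rotvec().round(3))
for nme in sys.argv[2:]:
    c=imaging.read_camera(nme); pickle.dump(c,open(nme+tag+".pkl","wb"))
    g=proj(c,p+r.apply([0,0,120]))[0].astype(int); crop(c,g[0]-45,g[1]-35,90,75,8,f"pics/{nme}{tag}.png"); print(nme,g-[45,35])
E
python3 look.py 5 side top
```

```text
t: 7.22
eef_pos: [549.2, 10.1, 280.8]
tool_rot: [0.085, 0.963, -0.022, 0.255]
force: [0.6, -0.1, -1.4]
opening: 12.8
[549.2  10.1 280.8] [ 0.6 -0.1 -1.4] [0.19 0.67 0.02] [ 0.62  0.13 -0.8   1.94  0.43  0.66  0.96] 12.806078265291317
TCP in holder [ -0.6  -0.  180.5] orient err tool axes in holder:
 [[-1.    -0.002 -0.005]
 [-0.002  1.     0.001]
 [ 0.005  0.001 -1.   ]]
turn to nominal [ 0.001 -0.005  0.002]
side [251 134]
top [286 117]
```

View pics/side5.png

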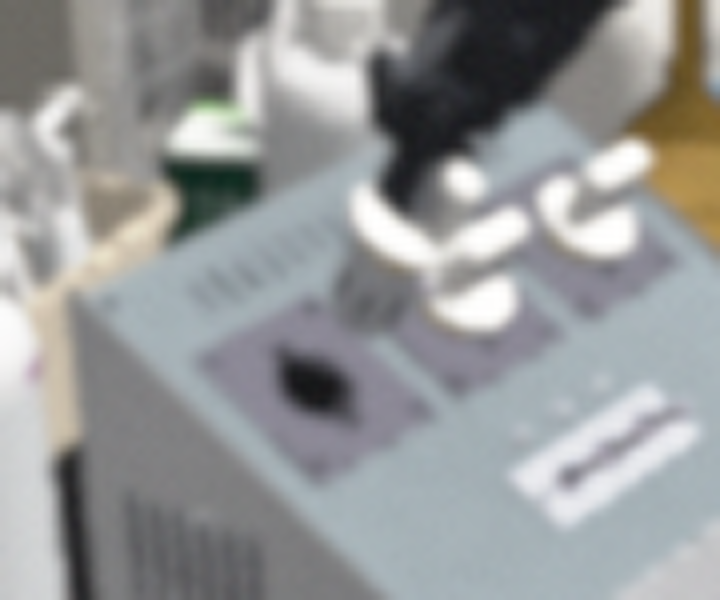

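View pics/top5.png

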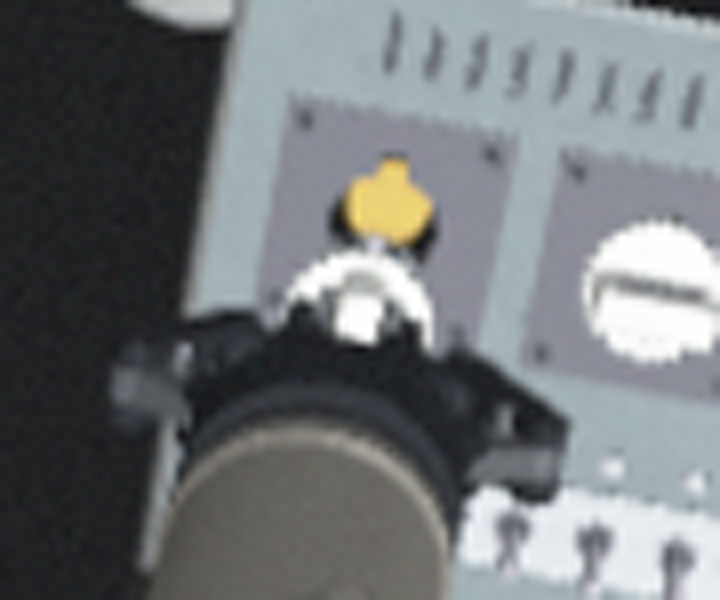

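```bash
cat > ov.py <<'E'
import sys
from h import *
# overlay holder axis + predicted lamp discs; args: tag, TCP-> lamp end height above mouth
tag=sys.argv[1]; L=float(sys.argv[2]); Ms={"top":[639.2,-5.8,122.5],"side":[636.5,-6.3,125.9]}
y=np.radians(-10.2); n=np.array([-.5*np.cos(y),-.5*np.sin(y),.866]); ex=np.array([.866*np.cos(y),.866*np.sin(y),.5]); ey=np.cross(n,ex)
for nme,x0,y0 in [a.split(",") for a in sys.argv[3:]]:
    x0,y0=int(x0),int(y0); c=ld(nme+tag+".pkl"); M=np.array(Ms[nme],float); k=10
    im=cv2.resize(c["color"][y0:y0+60,x0:x0+75,::-1],None,fx=k,fy=k,interpolation=cv2.INTER_CUBIC)
    def px(P): return ((proj(c,P)-[x0,y0]+.5)*k-.5)
    th=np.linspace(0,2*np.pi,60)
    def circ(h,rad,col):
        P=M+n*h+rad*(np.cos(th)[:,None]*ex+np.sin(th)[:,None]*ey); cv2.polylines(im,[px(P).round().astype(np.int32)],True,col,1)
    circ(0,17.7,(0,255,0)); circ(L,12.5,(0,0,255)); circ(L+9,16.5,(0,0,255)); circ(L+49,22,(255,0,0)); circ(L+55,22,(255,0,0))
    a,b=px(np.array([M,M+n*(L+89)])).round().astype(int); cv2.line(im,tuple(map(int,a)),tuple(map(int,b)),(0,255,255),1)
    print(nme,"px/mm along ex",(px(M+ex+n*L)-px(M+n*L)).round(2),"ey",(px(M+ey+n*L)-px(M+n*L)).round(2),"n",(px(M+n)-px(M)).round(2))
    cv2.imwrite(f"pics/ov_{nme}{tag}.png",im)
E
python3 ov.py 5 47.5 side,270,140 top,300,120
```

```text
side px/mm along ex [[-2.19 -2.1 ]] ey [[-2.02  1.12]] n [[ 1.04 -1.99]]
top px/mm along ex [[ 0.71 -3.75]] ey [[-3.89 -0.75]] n [[-0.23  1.04]]
```

View pics/ov_side5.png

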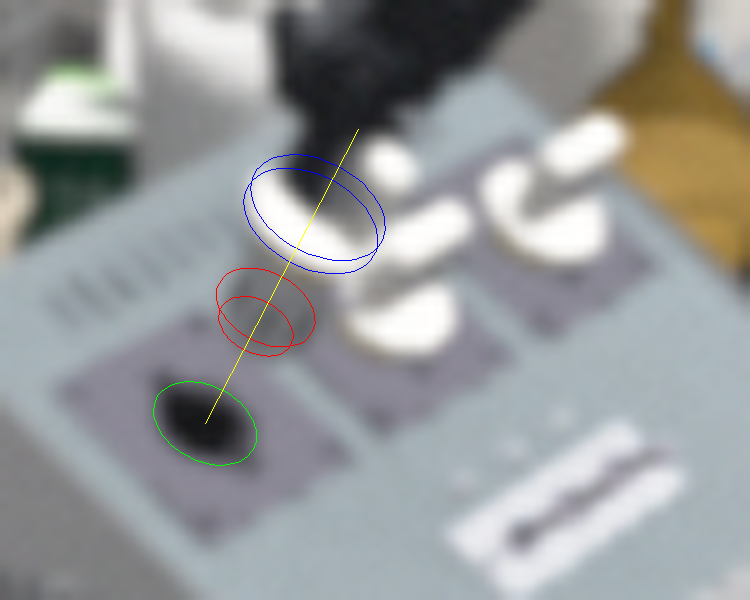

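View pics/ov_top5.png

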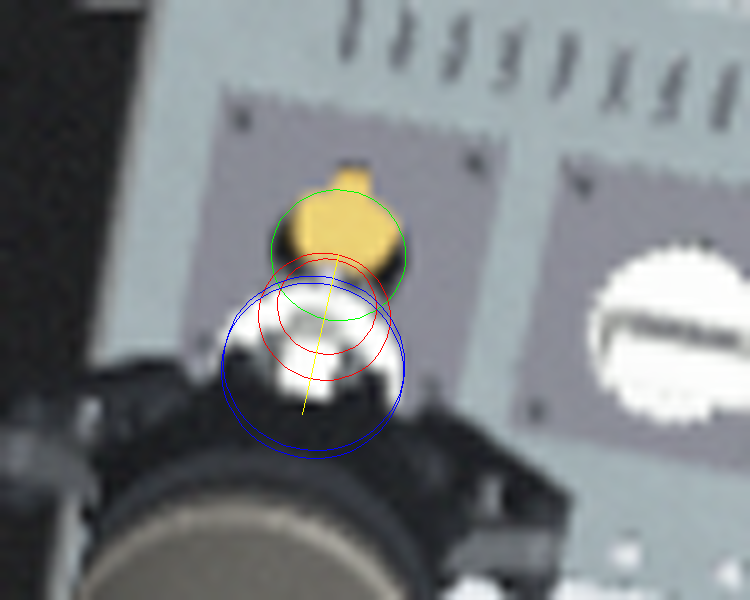

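Run:
```python
from h import *
c=ld("side5.pkl"); x0,y0,k=285,148,18
im=c["color"][y0:y0+30,x0:x0+35,::-1]; im=cv2.resize(im,None,fx=k,fy=k,interpolation=cv2.INTER_CUBIC)
im=cv2.LUT(im,np.clip((np.arange(256)-70)*1.9,0,255).astype(np.uint8)); cv2.imwrite("pics/e5.png",im)
```

```text
(no output)
```

View pics/e5.png

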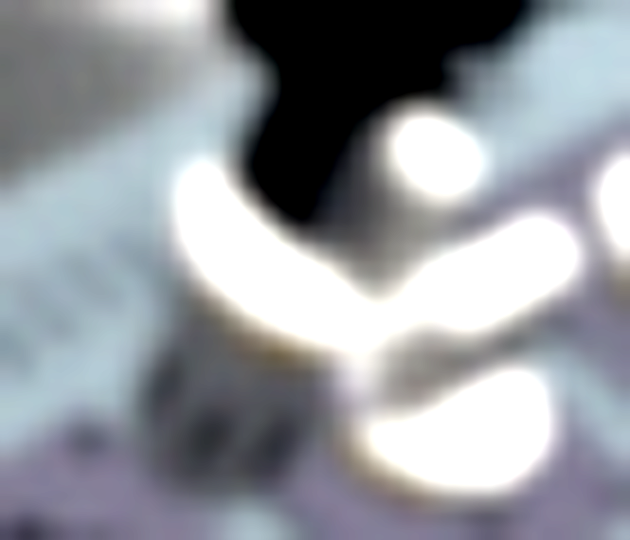

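```bash
cat > ov2.py <<'E'
import sys
from h import *
# ov2 cam tag L dx dy x0 y0 w h k lo gain
cam,tag=sys.argv[1:3]; L,dx,dy=map(float,sys.argv[3:6]); x0,y0,w,h,k=map(int,sys.argv[6:11]); lo,g=map(float,sys.argv[11:13])
Ms={"top":[639.2,-5.8,122.5],"side":[636.5,-6.3,125.9]}
y=np.radians(-10.2); n=np.array([-.5*np.cos(y),-.5*np.sin(y),.866]); ex=np.array([.866*np.cos(y),.866*np.sin(y),.5]); ey=np.cross(n,ex)
c=ld(cam+tag+".pkl"); M=np.array(Ms[cam],float)
im=c["color"][y0:y0+h,x0:x0+w,::-1]; im=cv2.resize(im,None,fx=k,fy=k,interpolation=cv2.INTER_CUBIC)
im=cv2.LUT(im,np.clip((np.arange(256)-lo)*g,0,255).astype(np.uint8))
px=lambda P:((proj(c,P)-[x0,y0]+.5)*k-.5).round().astype(np.int32)
th=np.linspace(0,2*np.pi,60)
def circ(hh,rad,off=(0,0)): return px(M+n*hh+off[0]*ex+off[1]*ey+rad*(np.cos(th)[:,None]*ex+np.sin(th)[:,None]*ey))
cv2.polylines(im,[circ(0,17.7)],True,(0,255,0),1)
o=(dx,dy)
B=np.r_[circ(L,12.5,o),circ(L+9,16.5,o),circ(L+49,16.5,o)]; cv2.polylines(im,[cv2.convexHull(B)],True,(0,0,255),1)
D=np.r_[circ(L+49,22,o),circ(L+55,22,o)]; cv2.polylines(im,[cv2.convexHull(D)],True,(255,0,0),1)
cv2.imwrite(f"pics/ov2_{cam}{tag}.png",im)
E
python3 ov2.py side 5 47.5 0 0 283 146 38 38 18 50 1.5
```

```text
(no output)
```

View pics/ov2_side5.png

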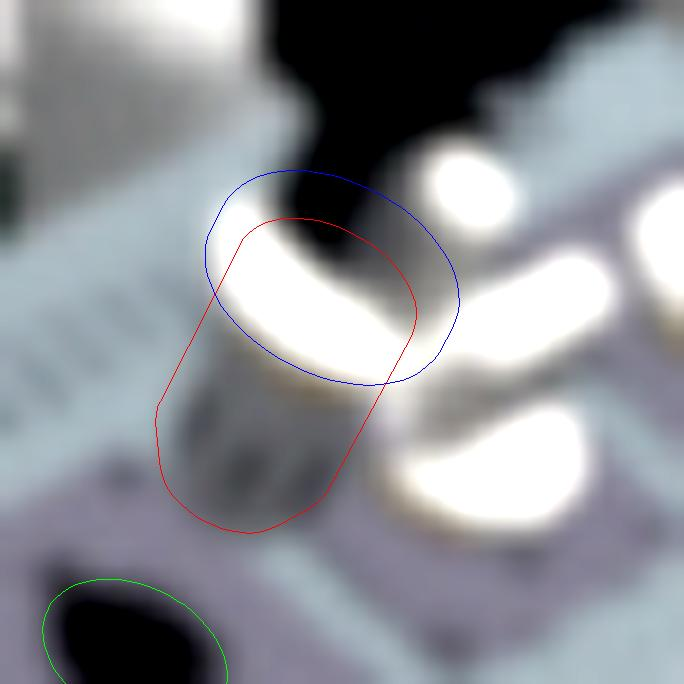

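```bash
python3 ov2.py top 5 47.5 0 0 312 130 40 36 18 0 1; python3 ov2.py side 5 47.5 -1 -2 283 146 38 38 18 50 1.5
```

```text
(no output)
```

View pics/ov2_top5.png

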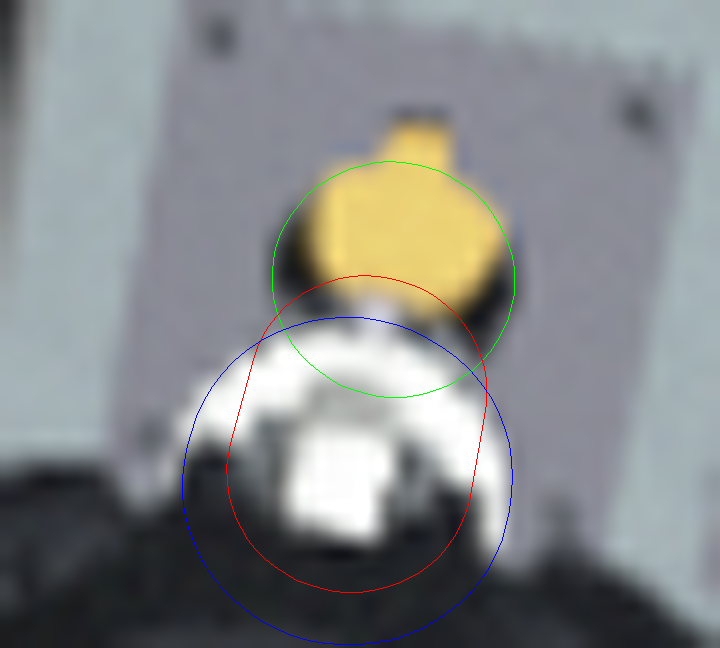

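View pics/ov2_side5.png

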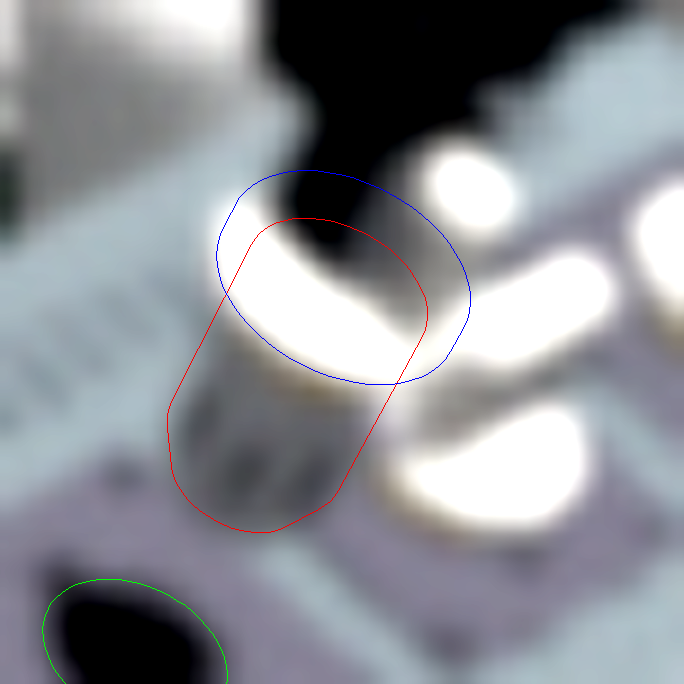

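```bash
python3 -m creep '-1.5 0 15 0 0 0 0;0 0 15 0 0 0 0;0 0 8 0 0 0 0;0 0 0 0 0 0 0' ; python3 look.py 6 side top; python3 ov2.py top 6 9.5 0 0 312 122 40 36 18 0 1; python3 ov2.py side 6 9.5 0 0 279 152 38 38 18 50 1.5
```

```text
t: 7.82
eef_pos: [569.9, 6.3, 249.4]
tool_rot: [0.085, 0.963, -0.023, 0.256]
force: [-0.0, 0.3, -1.0]
opening: 12.6
[569.9   6.3 249.4] [-0.   0.3 -1. ] [ 0.18  0.68 -0.01] [ 0.55  0.22 -0.76  1.94  0.56  0.61  0.84] 12.62891918802719
TCP in holder [  1.9  -0.  142.8] orient err tool axes in holder:
 [[-1.    -0.002 -0.003]
 [-0.002  1.     0.001]
 [ 0.003  0.001 -1.   ]]
turn to nominal [ 0.001 -0.003  0.002]
side [246 142]
top [287 111]
```

View pics/ov2_top6.png

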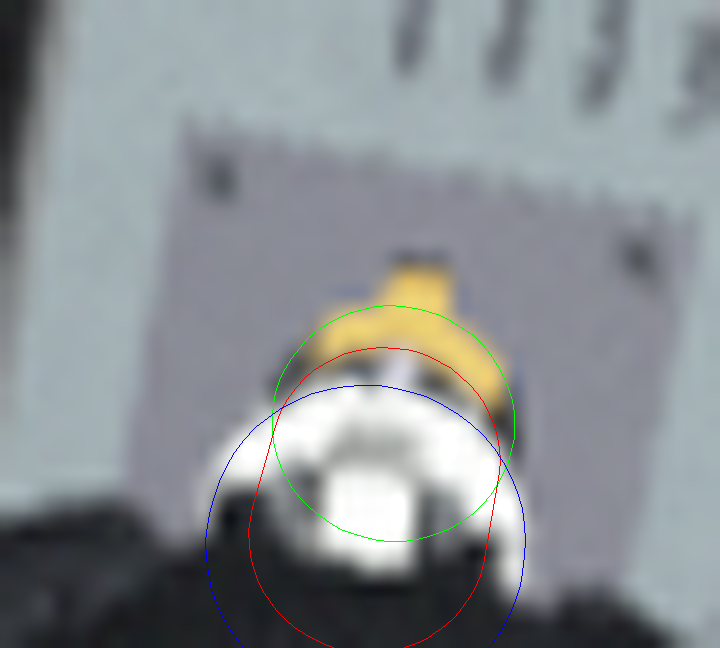

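View pics/ov2_side6.png

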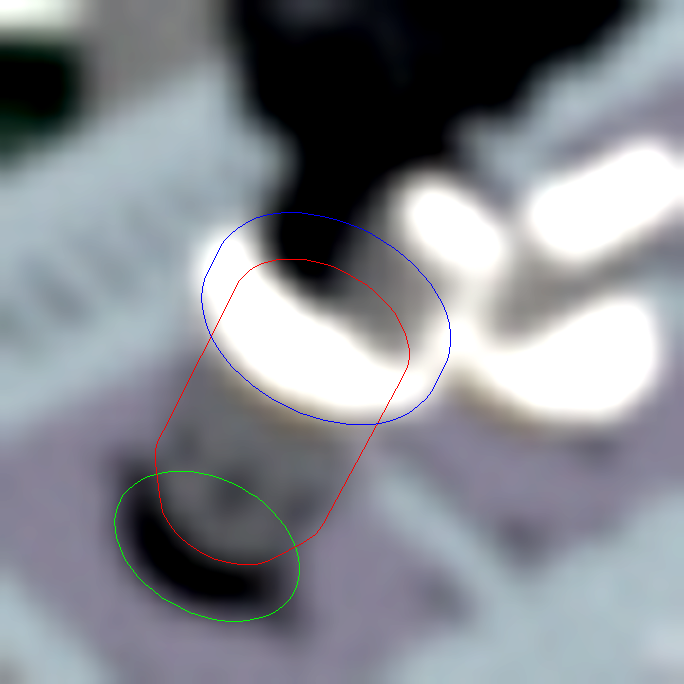

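```bash
python3 -m creep '0 0 6 0 0 0 0;0 0 6 0 0 0 0;0 0 5 0 0 0 0;0 0 0 0 0 0 0'; python3 look.py 7 side; python3 ov2.py side 7 -7 0 0 279 152 38 38 18 50 1.5
```

```text
t: 8.43
eef_pos: [578.3, 4.1, 234.7]
tool_rot: [0.085, 0.963, -0.023, 0.256]
force: [0.5, -0.4, -0.9]
opening: 13.2
[578.3   4.1 234.7] [ 0.5 -0.4 -0.9] [0.11 0.69 0.01] [ 0.52  0.25 -0.73  1.94  0.62  0.59  0.8 ] 13.237829007279982
TCP in holder [  2.1  -0.8 125.6] orient err tool axes in holder:
 [[-1.    -0.001 -0.003]
 [-0.001  1.     0.   ]
 [ 0.003  0.    -1.   ]]
turn to nominal [ 0.    -0.003  0.001]
side [244 145]
```

View pics/ov2_side7.png

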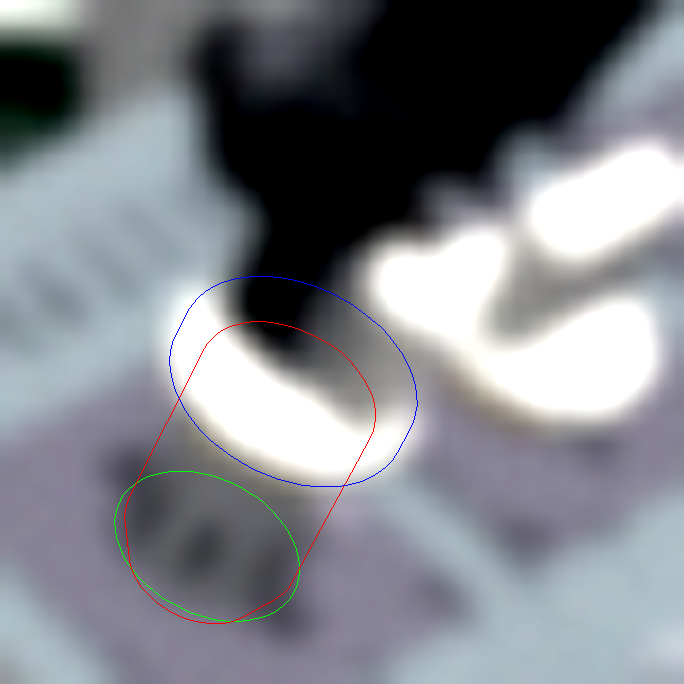

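```bash
python3 -m creep '0 0 5 0 0 0 0;0 0 5 0 0 0 0;0 0 0 0 0 0 0'; python3 look.py 8 side; python3 ov2.py side 8 -17 0 0 279 152 38 38 18 50 1.5
```

```text
t: 8.85
eef_pos: [583.3, 3.2, 226.1]
tool_rot: [0.085, 0.963, -0.023, 0.256]
force: [-0.3, 0.8, -2.8]
opening: 12.8
[583.3   3.2 226.1] [-0.3  0.8 -2.8] [ 0.16  0.66 -0.  ] [ 0.51  0.27 -0.71  1.94  0.65  0.57  0.77] 12.76050918988927
TCP in holder [  2.2  -0.8 115.7] orient err tool axes in holder:
 [[-1.    -0.001 -0.003]
 [-0.001  1.     0.   ]
 [ 0.003  0.    -1.   ]]
turn to nominal [ 0.    -0.003  0.001]
side [243 147]
```

View pics/ov2_side8.png

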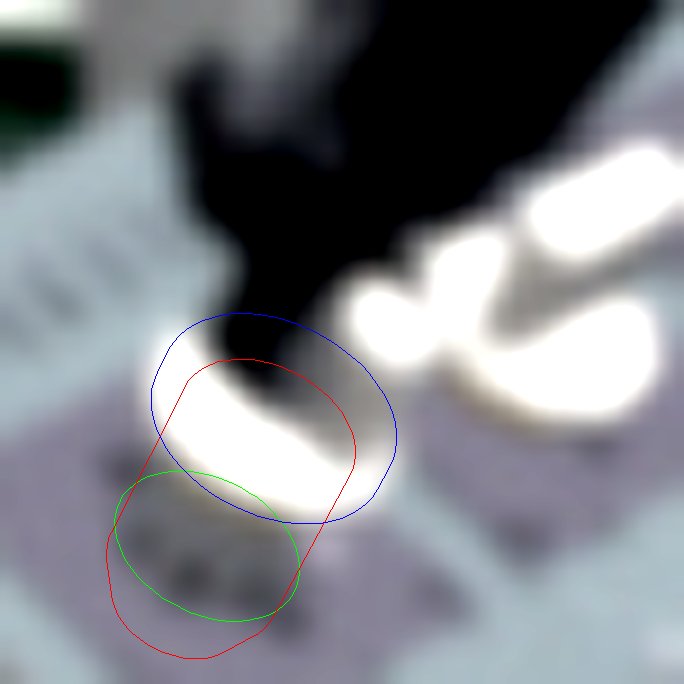

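```bash
python3 -m creep '0 0 4 0 0 0 0;0 0 4 0 0 0 0;0 0 0 0 0 0 0'; python3 look.py 9; python3 -m creep '0 0 4 0 0 0 0;0 0 0 0 0 0 0';python3 look.py 9
```

```text
t: 9.28
eef_pos: [587.3, 2.5, 219.3]
tool_rot: [0.085, 0.962, -0.023, 0.257]
force: [0.4, 0.2, -2.2]
opening: 12.6
[587.3   2.5 219.3] [ 0.4  0.2 -2.2] [ 0.15  0.72 -0.04] [ 0.49  0.29 -0.7   1.94  0.67  0.56  0.75] 12.59561136252167
TCP in holder [  2.3  -0.7 107.8] orient err tool axes in holder:
 [[-1.    -0.001 -0.003]
 [-0.001  1.     0.   ]
 [ 0.003  0.    -1.   ]]
turn to nominal [ 0.    -0.003  0.001]
t: 9.52
eef_pos: [589.2, 2.1, 216.0]
tool_rot: [0.085, 0.962, -0.023, 0.257]
force: [-0.3, -0.3, -1.6]
opening: 12.9
[589.2   2.1 216. ] [-0.3 -0.3 -1.6] [ 0.19  0.8  -0.02] [ 0.48  0.3  -0.69  1.94  0.69  0.56  0.74] 12.927524157243383
TCP in holder [  2.3  -0.7 103.9] orient err tool axes in holder:
 [[-1.    -0.001 -0.002]
 [-0.001  1.     0.   ]
 [ 0.002  0.    -1.   ]]
turn to nominal [ 0.    -0.002  0.001]
```

```bash
python3 -m creep '0 0 4 0 0 0 0;0 0 0 0 0 0 0'; python3 look.py 9|head -3; python3 -m creep '0 0 4 0 0 0 0;0 0 0 0 0 0 0';python3 look.py 10 side;  python3 ov2.py side 10 -36 0 0 270 155 38 38 18 50 1.5
```

```text
t: 9.78
eef_pos: [591.5, 2.0, 213.0]
tool_rot: [0.085, 0.962, -0.023, 0.257]
force: [-1.7, -0.4, 1.8]
opening: 12.9
[591.5   2.  213. ] [-1.7 -0.4  1.8] [ 0.06  0.79 -0.05] [ 0.48  0.3  -0.69  1.94  0.7   0.55  0.73] 12.947692891480607
TCP in holder [  2.8  -0.4 100.3] orient err tool axes in holder:
 [[-1.    -0.001 -0.001]
t: 10.02
eef_pos: [593.4, 1.7, 209.5]
tool_rot: [0.085, 0.962, -0.023, 0.257]
force: [-2.1, 0.1, 2.9]
opening: 13.1
[593.4   1.7 209.5] [-2.1  0.1  2.9] [ 0.12  0.72 -0.04] [ 0.47  0.31 -0.68  1.94  0.71  0.55  0.72] 13.08981386836789
TCP in holder [ 2.8 -0.4 96.2] orient err tool axes in holder:
 [[-1.    -0.001 -0.001]
 [-0.001  1.     0.001]
 [ 0.001  0.001 -1.   ]]
turn to nominal [ 0.001 -0.001  0.001]
side [241 151]
```

View pics/ov2_side10.png

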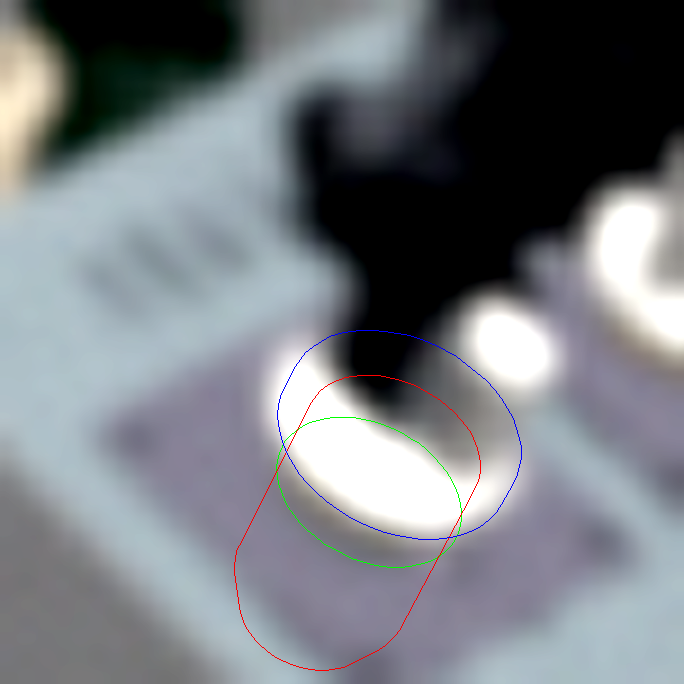

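```bash
python3 -m creep '0 0 3 0 0 0 0;0 0 3 0 0 0 0;0 0 0 0 0 0 0'; python3 look.py 9|head -3; python3 -m creep '0 0 2 0 0 0 0;0 0 1.5 0 0 0 0;0 0 0 0 0 0 0';python3 look.py 11 side;  python3 ov2.py side 11 -46 0 0 270 155 38 38 18 50 1.5
```

```text
t: 10.45
eef_pos: [596.4, 1.1, 204.2]
tool_rot: [0.085, 0.962, -0.023, 0.257]
force: [-2.8, -0.5, 3.5]
opening: 12.7
[596.4   1.1 204.2] [-2.8 -0.5  3.5] [ 0.06  0.75 -0.07] [ 0.46  0.32 -0.67  1.94  0.73  0.54  0.71] 12.704260906924688
TCP in holder [ 2.8 -0.5 90.1] orient err tool axes in holder:
 [[-1.    -0.001 -0.001]
t: 10.82
eef_pos: [598.0, 0.8, 201.4]
tool_rot: [0.085, 0.962, -0.023, 0.257]
force: [-3.9, 0.4, 4.4]
opening: 12.8
[598.    0.8 201.4] [-3.9  0.4  4.4] [0.1  0.73 0.02] [ 0.45  0.33 -0.66  1.94  0.74  0.54  0.7 ] 12.799443909686946
TCP in holder [ 2.7 -0.5 86.8] orient err tool axes in holder:
 [[-1.    -0.001 -0.001]
 [-0.001  1.     0.001]
 [ 0.001  0.001 -1.   ]]
turn to nominal [ 0.001 -0.001  0.001]
side [240 152]
```

View pics/ov2_side11.png

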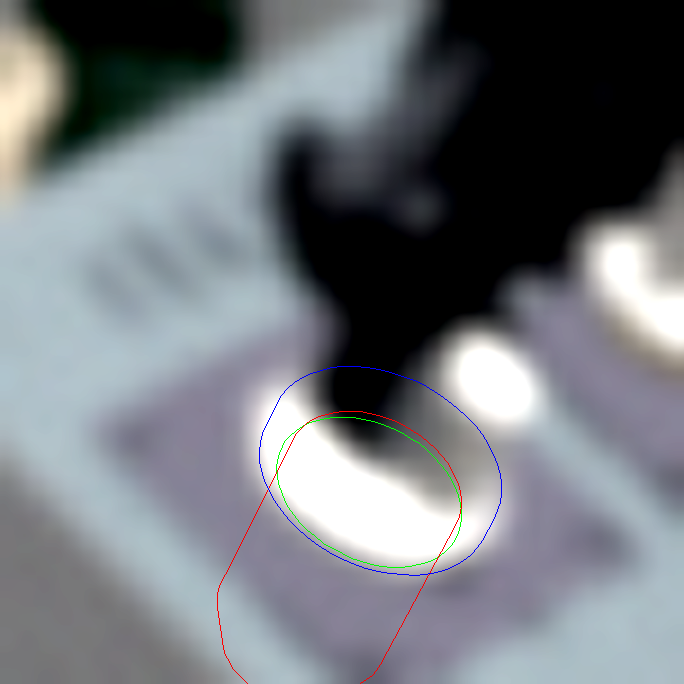

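```bash
python3 -m creep '0 0 1 0 0 0 0;0 0 0 0 0 0 0'; python3 look.py 9|head -2; python3 -m creep '0 0 1 0 0 0 0;0 0 0 0 0 0 0'; python3 look.py 9|head -2
```

```text
t: 11.12
eef_pos: [598.5, 0.8, 200.6]
tool_rot: [0.085, 0.962, -0.023, 0.257]
force: [-4.0, -0.4, 5.6]
opening: 12.6
[598.5   0.8 200.6] [-4.  -0.4  5.6] [ 0.1   0.85 -0.03] [ 0.45  0.33 -0.66  1.94  0.74  0.54  0.69] 12.600953597028594
TCP in holder [ 2.7 -0.4 85.9] orient err tool axes in holder:
t: 11.38
eef_pos: [598.9, 0.7, 199.8]
tool_rot: [0.085, 0.962, -0.023, 0.257]
force: [-5.6, 0.2, 6.5]
opening: 12.8
[598.9   0.7 199.8] [-5.6  0.2  6.5] [ 0.06  0.82 -0.05] [ 0.45  0.33 -0.66  1.94  0.74  0.54  0.69] 12.800646645639382
TCP in holder [ 2.7 -0.5 85. ] orient err tool axes in holder:
```

```bash
python3 -m creep '0 -0.4 0 0 0 0.143 0;0 -0.4 0 0 0 0.143 0;0 -0.4 0 0 0 0.143 0;0 0 0 0 0 0 0'; python3 look.py 9
```

```text
t: 11.88
eef_pos: [598.4, -0.2, 199.6]
tool_rot: [0.288, 0.922, 0.033, 0.256]
force: [-6.0, -0.8, 5.7]
opening: 13.4
[ 5.984e+02 -2.000e-01  1.996e+02] [-6.  -0.8  5.7] [0.19 0.92 0.  ] [ 0.38  0.32 -0.57  1.94  0.68  0.51  0.31] 13.402079234692149
TCP in holder [ 2.3 -1.4 85. ] orient err tool axes in holder:
 [[-0.91   0.415 -0.002]
 [ 0.415  0.91   0.001]
 [ 0.002 -0.    -1.   ]]
turn to nominal [ 0.    -0.002 -0.428]
```

```bash
python3 -m creep '0 -0.4 0 0 0 0.143 0;0 -0.4 0 0 0 0.143 0;0 -0.4 0 0 0 0.143 0;0 -0.4 0 0 0 0.143 0;0 -0.4 0 0 0 0.143 0;0 -0.4 0 0 0 0.143 0;0 -0.4 0 0 0 0.143 0;0 0 0 0 0 0 0'; python3 look.py 9; python3 -m creep '0 -0.4 0 0 0 0.143 0;0 0 0 0 0 0.04 0;0 0 0 0 0 0 0'; python3 look.py 12 side top
```

```text
t: 12.88
eef_pos: [596.1, -1.6, 198.2]
tool_rot: [0.696, 0.671, 0.151, 0.209]
force: [-5.9, 0.0, 5.7]
opening: 12.7
[596.1  -1.6 198.2] [-5.9  0.   5.7] [ 0.21  1.08 -0.08] [ 0.21  0.28 -0.35  1.96  0.54  0.47 -0.58] 12.735304522525377
TCP in holder [-0.1 -3.2 84.9] orient err tool axes in holder:
 [[-0.141  0.99  -0.002]
 [ 0.99   0.141  0.   ]
 [ 0.001 -0.002 -1.   ]]
turn to nominal [-1.000e-03 -2.000e-03 -1.429e+00]
t: 13.25
eef_pos: [595.6, -1.6, 197.9]
tool_rot: [0.754, 0.605, 0.169, 0.194]
force: [-6.4, 0.6, 6.1]
opening: 12.7
[595.6  -1.6 197.9] [-6.4  0.6  6.1] [0.22 1.06 0.04] [ 0.18  0.28 -0.31  1.96  0.52  0.46 -0.74] 12.72776108822358
TCP in holder [-0.7 -3.3 84.8] orient err tool axes in holder:
 [[ 0.041  0.999 -0.003]
 [ 0.999 -0.041  0.   ]
 [ 0.    -0.003 -1.   ]]
turn to nominal [-0.002 -0.003 -1.611]
side [241 153]
top [290 107]
```

View pics/side12.png

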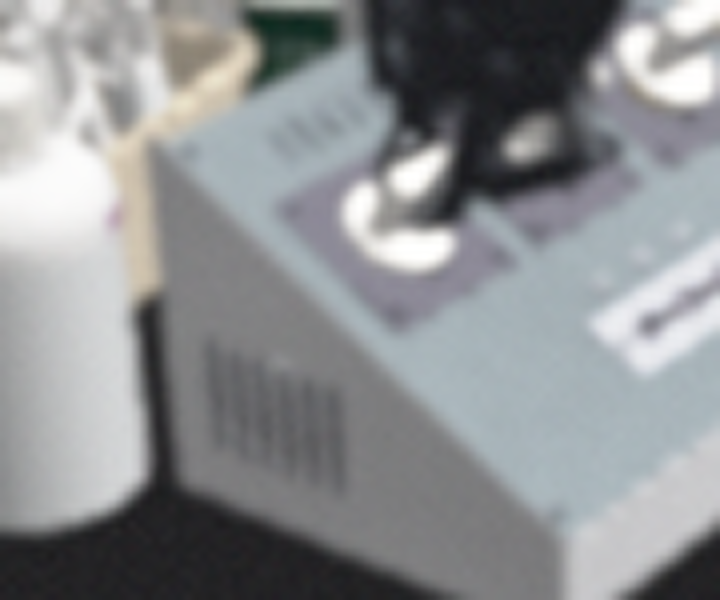

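View pics/top12.png

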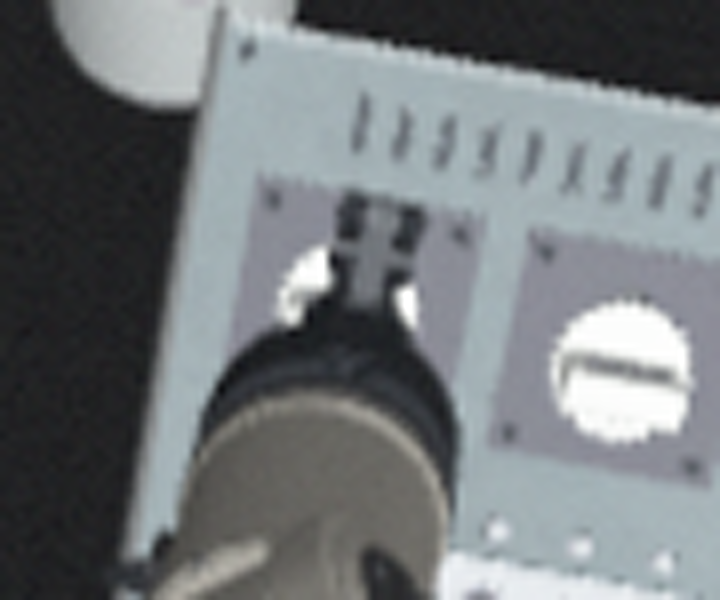

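```bash
cat > tq.py <<'E'
from rig import bot
from mv import *
s=bot.get_state(); r=R.from_quat(s["tool_rot"]); print("tool F",r.inv().apply(s["force"]).round(2),"tool T",r.inv().apply(s["wrist_torque"]).round(3))
E
python3 tq.py; python3 -m creep '0 0 0 0 0 0.05 0;0 0 0 0 0 0 0' >/dev/null; python3 tq.py;python3 look.py 9
```

```text
tool F [-0.79 -2.38 -7.32] tool T [ 0.974  0.02  -0.016]
tool F [ 0.17 -3.1  -7.62] tool T [ 1.189 -0.011 -0.169]
[595.3  -1.4 197.7] [-6.3  1.6  5.1] [0.21 1.17 0.19] [ 0.17  0.28 -0.3   1.96  0.51  0.46 -0.78] 12.866714623417936
TCP in holder [-1.1 -3.1 84.8] orient err tool axes in holder:
 [[ 0.09   0.996 -0.004]
 [ 0.996 -0.09   0.   ]
 [ 0.    -0.004 -1.   ]]
turn to nominal [-0.003 -0.003 -1.661]
```

```bash
python3 -m creep '0 0 0 0 0 -0.04 0;0 0 -2 0 0 0 0;0 0 -2 0 0 0 0;0 0 0 0 0 0 0' >/dev/null; python3 tq.py; python3 look.py 9;  python3 -m creep '0 0 -1 0 0 0 0;0 0 -1 0 0 0 0;0 0 0 0 0 0 0' >/dev/null; python3 tq.py; python3 look.py 13 side
```

```text
tool F [-0.45 -2.39 -6.15] tool T [1.081 0.016 0.017]
[593.6  -1.2 201.3] [-5.1  0.6  4.1] [0.26 1.05 0.02] [ 0.18  0.27 -0.32  1.96  0.51  0.47 -0.74] 12.93614451834211
TCP in holder [-0.8 -3.2 88.8] orient err tool axes in holder:
 [[ 0.051  0.999 -0.003]
 [ 0.999 -0.051  0.001]
 [ 0.001 -0.003 -1.   ]]
turn to nominal [-0.002 -0.003 -1.621]
tool F [ 0.59 -2.74 -5.82] tool T [ 1.249  0.13  -0.033]
[592.7  -1.1 202.9] [-5.   1.6  3.7] [0.37 1.19 0.13] [ 0.18  0.27 -0.32  1.96  0.51  0.47 -0.74] 12.688643252708355
TCP in holder [-0.8 -3.2 90.6] orient err tool axes in holder:
 [[ 0.051  0.999 -0.003]
 [ 0.999 -0.051  0.001]
 [ 0.001 -0.003 -1.   ]]
turn to nominal [-0.002 -0.003 -1.622]
side [242 152]
```

```bash
for i in 1 2; do python3 -m creep '0 0 -1 0 0 0 0;0 0 0 0 0 0 0' >/dev/null; python3 tq.py; python3 look.py 9 | head -2; done
```

```text
tool F [ 0.71 -3.41 -4.79] tool T [1.251 0.2   0.009]
[592.2  -1.  203.8] [-5.1  1.8  2.5] [0.45 1.18 0.12] [ 0.18  0.26 -0.32  1.96  0.5   0.47 -0.74] 12.900947013688445
TCP in holder [-0.7 -3.3 91.6] orient err tool axes in holder:
tool F [ 1.62 -3.4  -2.84] tool T [1.307 0.274 0.02 ]
[591.8  -0.9 204.4] [-3.9  2.5  0.8] [0.53 1.22 0.15] [ 0.18  0.26 -0.32  1.96  0.5   0.48 -0.73] 13.121711694876936
TCP in holder [-0.8 -3.3 92.4] orient err tool axes in holder:
```

```bash
python3 -m creep '0 0 0 0 0 0 0.1;0 0 0 0 0 0 0.25;0 0 0 0 0 0 0.4;0 0 0 0 0 0 0.4' ; python3 tq.py; python3 -m creep '0 0 -15 0 0 0 0.5;0 0 -30 0 0 0 0.5;0 0 -40 0 0 0 0.5;-30 0 -40 0 0 0 0.3;0 0 0 0 0 0 0.2' ; python3 look.py 14 side top; python3 ov2.py side 14 -41 0 0 270 155 38 38 18 50 1.5;  python3 ov2.py top 14 -41 0 0 312 122 40 36 18 0 1
```

```text
t: 15.52
eef_pos: [592.8, -2.0, 205.6]
tool_rot: [0.757, 0.6, 0.171, 0.194]
force: [-0.4, -0.2, -0.5]
opening: 33.9
tool F [-0.26 -0.54  0.22] tool T [ 0.548 -0.023  0.009]
t: 16.15
eef_pos: [524.5, -21.5, 317.3]
tool_rot: [0.757, 0.599, 0.173, 0.197]
force: [0.1, -0.2, -0.4]
opening: 17.3
[524.5 -21.5 317.3] [ 0.1 -0.2 -0.4] [ 0.11  0.44 -0.01] [ 0.34 -0.01 -0.39  1.96  0.18  0.68 -0.4 ] 17.33460792190289
TCP in holder [  1.4 -35.4 221.4] orient err tool axes in holder:
 [[ 0.054  0.998  0.007]
 [ 0.998 -0.054 -0.002]
 [-0.001  0.007 -1.   ]]
turn to nominal [ 0.004  0.007 -1.625]
side [262 121]
top [300 123]
```

View pics/ov2_side14.png

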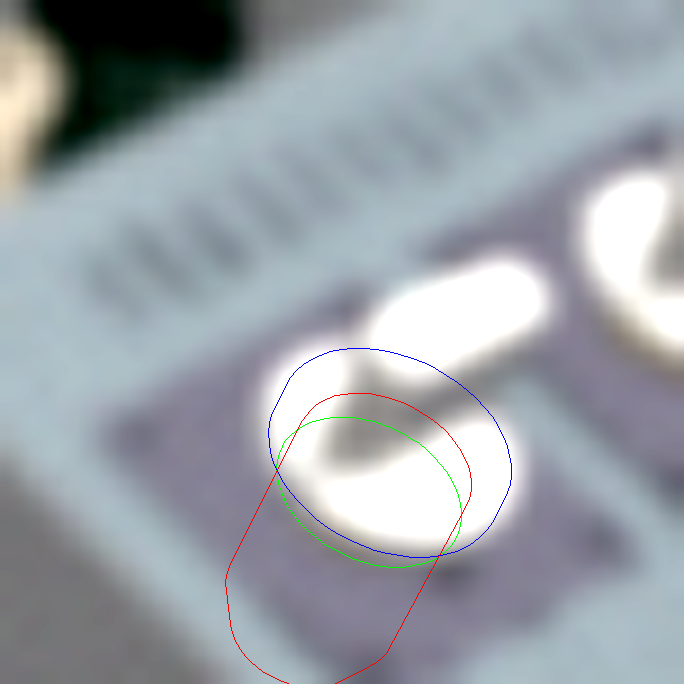

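View pics/ov2_top14.png

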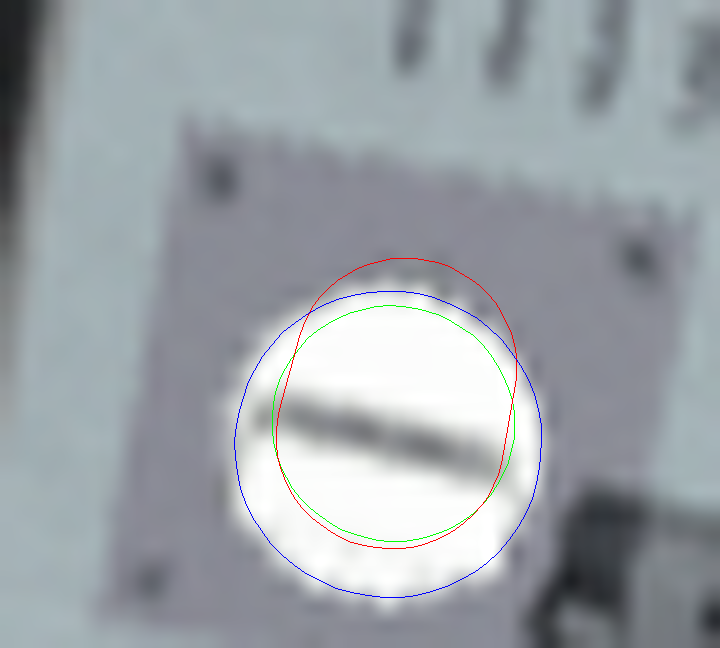

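```bash
python3 -m creep '-8.5 -33.6 10 0 0 0 0;-8.5 -33.6 20 0 0 0 0;-8.5 -33.6 25 0 0 0 0;-8.5 -33.6 30 0 0 0 0;0 0 0 -0.003 0 -0.05 0;0 0 0 0 0 0 0' ; python3 look.py 15 side top
```

```text
t: 17.0
eef_pos: [444.5, -31.8, 169.6]
tool_rot: [0.741, 0.62, 0.166, 0.197]
force: [-0.1, 0.1, 0.5]
opening: 0.0
[444.5 -31.8 169.6] [-0.1  0.1  0.5] [ 0.12  0.46 -0.03] [ 0.35  0.03 -0.39  2.34  0.43  0.28 -0.6 ] 0.025703349435123736
TCP in holder [-139.   -59.7  132. ] orient err tool axes in holder:
 [[ 0.     1.    -0.002]
 [ 1.    -0.     0.002]
 [ 0.002 -0.002 -1.   ]]
turn to nominal [-0.    -0.003 -1.571]
side [286 166]
top [300 164]
```

View pics/side15.png

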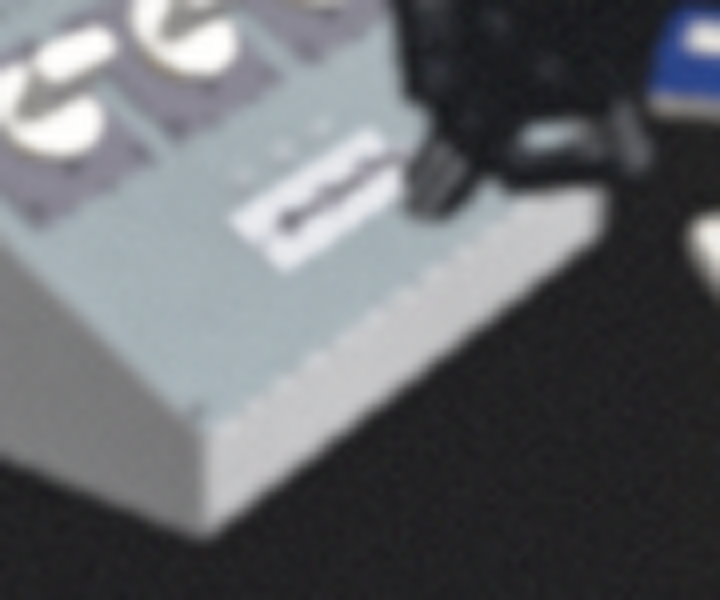

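View pics/top15.png

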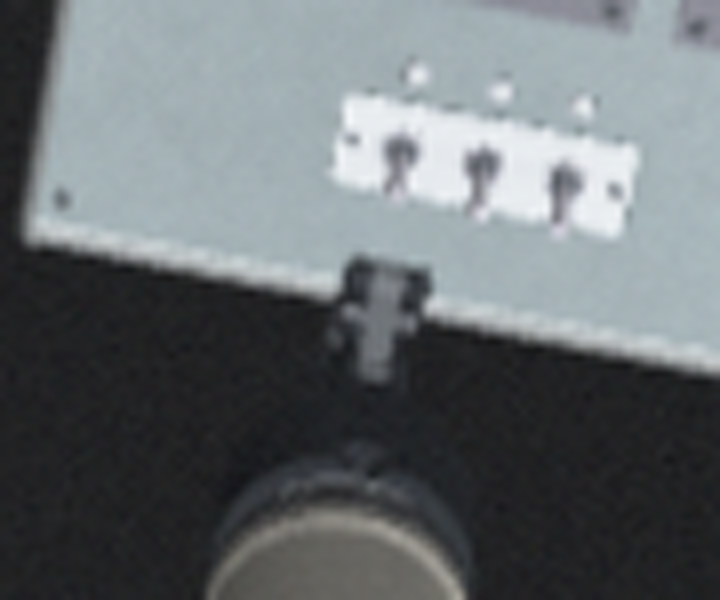

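```bash
python3 -m creep '0 0 20 0 0 0 0;0 0 18 0 0 0 0;0 0 8 0 0 0 0;0 0 0 0 0 0 0' ; python3 look.py 16 side
```

```text
t: 17.6
eef_pos: [468.5, -36.5, 131.3]
tool_rot: [0.741, 0.619, 0.167, 0.199]
force: [0.5, -1.2, -0.1]
opening: 0.1
[468.5 -36.5 131.3] [ 0.5 -1.2 -0.1] [ 0.11  0.54 -0.04] [ 0.29  0.17 -0.33  2.33  0.87  0.2  -1.02] 0.12254461732283116
TCP in holder [-137.   -60.1   86.6] orient err tool axes in holder:
 [[ 0.001  1.     0.001]
 [ 1.    -0.001  0.001]
 [ 0.001  0.001 -1.   ]]
turn to nominal [ 0.002 -0.    -1.572]
side [280 174]
```

View pics/side16.png

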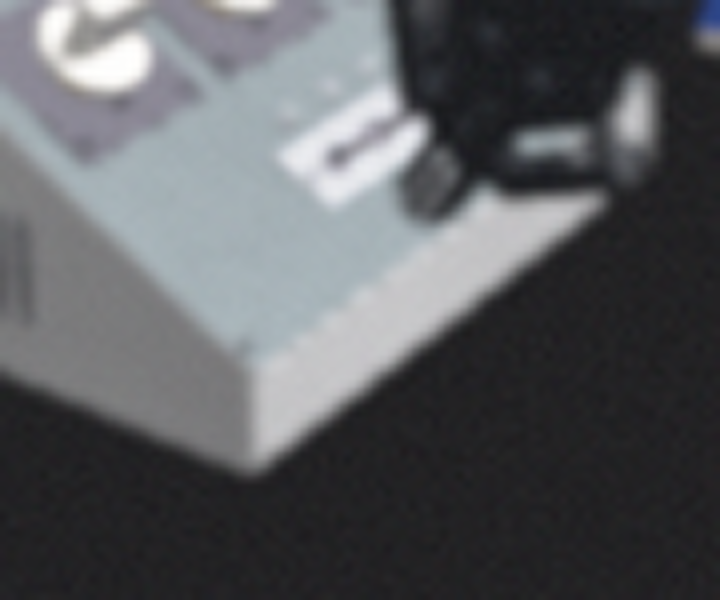

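```bash
python3 -m creep '0 4 0 0 0 0 0;0 6 0 0 0 0 0;0 6 0 0 0 0 0;0 0 0 0 0 0 0' ; python3 tq.py; python3 look.py 17 side top
```

```text
t: 18.15
eef_pos: [482.4, -39.5, 140.2]
tool_rot: [0.741, 0.619, 0.167, 0.199]
force: [-0.2, -0.1, -0.0]
opening: 0.1
tool F [-0.13 -0.14 -0.05] tool T [ 0.525 -0.001 -0.012]
[482.4 -39.5 140.2] [-0.2 -0.1 -0. ] [0.09 0.52 0.01] [ 0.34  0.18 -0.38  2.29  0.78  0.23 -0.92] 0.07861974681105068
TCP in holder [-120.2  -60.6   87.1] orient err tool axes in holder:
 [[ 0.002  1.     0.003]
 [ 1.    -0.002  0.001]
 [ 0.001  0.003 -1.   ]]
turn to nominal [ 0.003  0.002 -1.573]
side [277 170]
top [302 151]
```

View pics/side17.png

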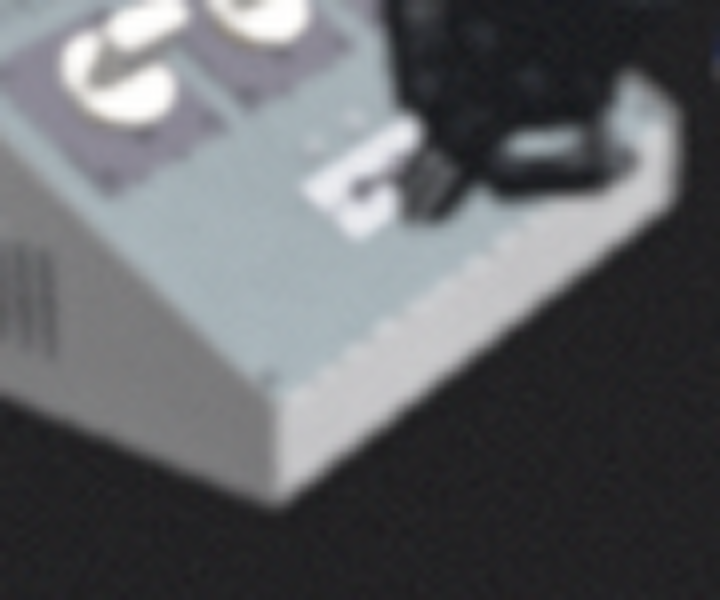

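View pics/top17.png

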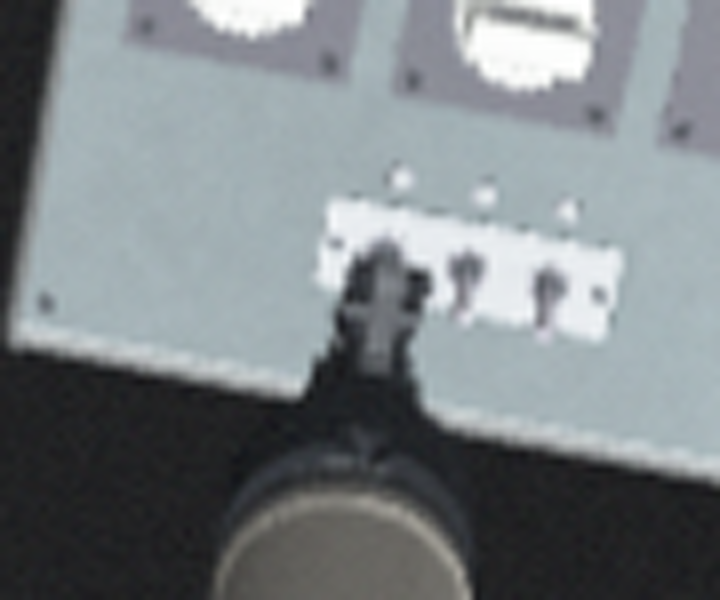

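```bash
for i in 1; do python3 -m creep '0 3 0 0 0 0 0;0 3 0 0 0 0 0;0 0 0 0 0 0 0' >/dev/null; python3 tq.py; done; python3 -m creep '0 3 0 0 0 0 0;0 0 0 0 0 0 0' >/dev/null; python3 tq.py; python3 -m creep '0 3 0 0 0 0 0;0 0 0 0 0 0 0' >/dev/null; python3 tq.py;  python3 look.py 18 side
```

```text
tool F [ 0.17 -1.81 -3.18] tool T [0.956 0.038 0.014]
tool F [ 0.1  -2.08 -0.76] tool T [ 0.771 -0.079  0.013]
tool F [-0.19 -0.16 -1.61] tool T [ 0.686 -0.016 -0.017]
[492.3 -41.3 145.7] [-1.  -0.   1.3] [0.1  0.68 0.01] [ 0.37  0.19 -0.41  2.26  0.74  0.25 -0.87] 0.2166569884488872
TCP in holder [-108.7  -60.7   87. ] orient err tool axes in holder:
 [[ 0.002  1.     0.002]
 [ 1.    -0.002  0.001]
 [ 0.001  0.002 -1.   ]]
turn to nominal [ 2.000e-03  1.000e-03 -1.572e+00]
side [275 168]
```

View pics/side18.png

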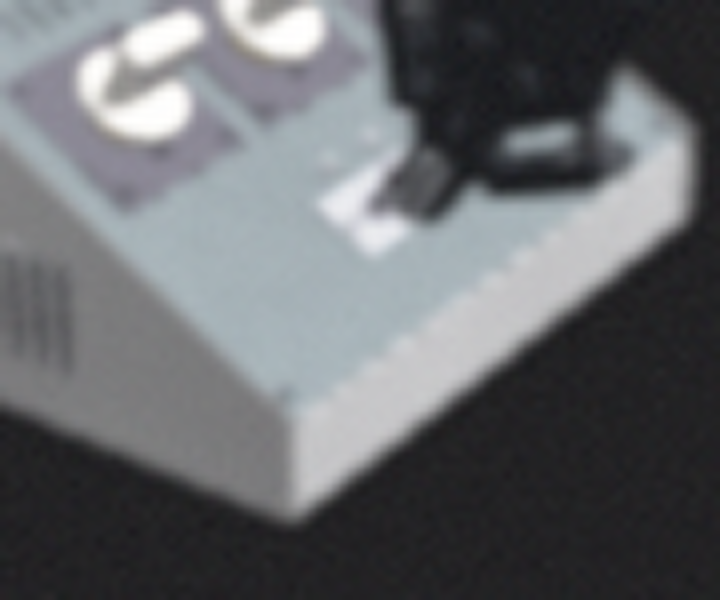

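```bash
for i in 1; do python3 -m creep '0 3 0 0 0 0 0;0 0 0 0 0 0 0' >/dev/null; python3 tq.py; done; python3 -m creep '0 2 0 0 0 0 0;0 0 0 0 0 0 0' >/dev/null; python3 tq.py; python3 -m creep '0 2 0 0 0 0 0;0 0 0 0 0 0 0' >/dev/null; python3 tq.py;  python3 look.py 19 side top
```

```text
tool F [ 0.25 -0.28  0.16] tool T [ 0.615 -0.056  0.028]
tool F [ 0.17 -0.57  0.3 ] tool T [0.68  0.009 0.059]
tool F [ 0.31 -0.73  1.07] tool T [0.776 0.032 0.042]
[497.7 -42.3 148.9] [-0.   0.3 -1.3] [ 0.19  0.75 -0.02] [ 0.38  0.19 -0.42  2.24  0.71  0.26 -0.84] -0.017814883039103974
TCP in holder [-102.3  -60.7   86.9] orient err tool axes in holder:
 [[ 0.001  1.     0.001]
 [ 1.    -0.001  0.   ]
 [ 0.     0.001 -1.   ]]
turn to nominal [ 1.000e-03  1.000e-03 -1.572e+00]
side [273 166]
top [304 146]
```

View pics/side19.png

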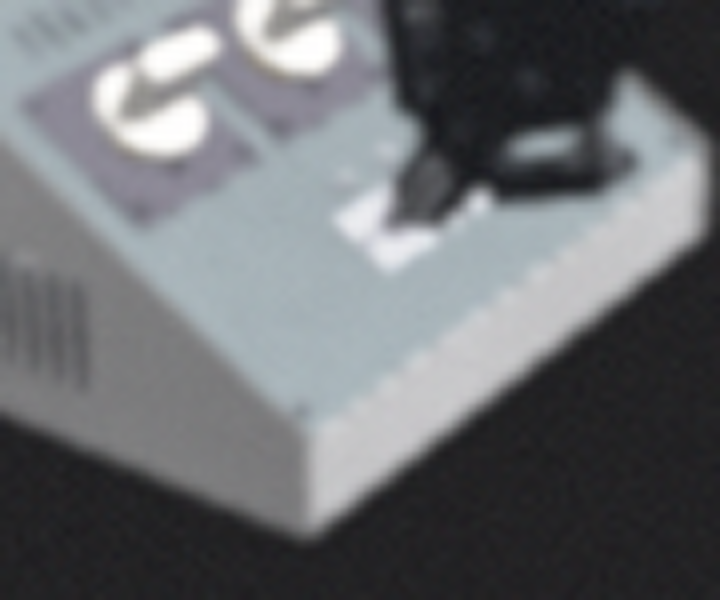

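View pics/top19.png

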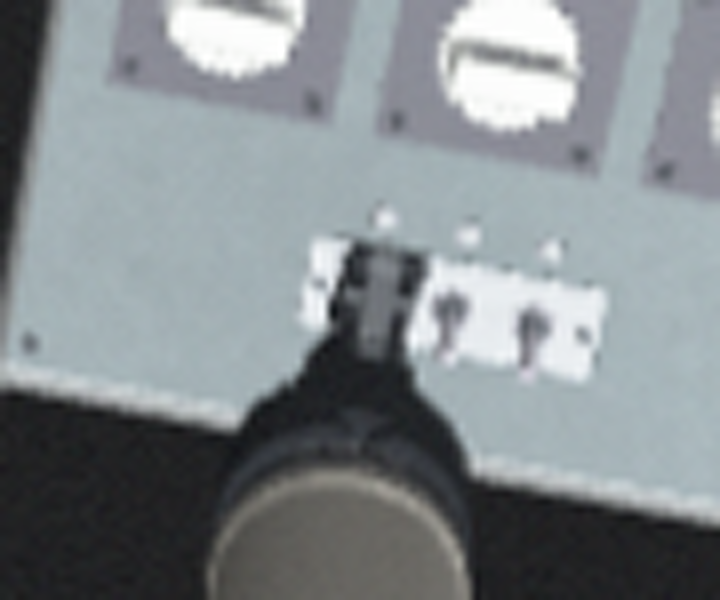

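```bash
for i in 1; do python3 -m creep '0 1.5 0 0 0 0 0;0 0 0 0 0 0 0' >/dev/null; python3 tq.py; done; python3 -m creep '0 1.5 0 0 0 0 0;0 0 0 0 0 0 0' >/dev/null; python3 tq.py; python3 -m creep '0 1.5 0 0 0 0 0;0 0 0 0 0 0 0' >/dev/null; python3 tq.py
```

```text
tool F [-0.62 -1.42  0.05] tool T [0.923 0.007 0.036]
tool F [ 0.28 -3.98 -0.98] tool T [ 1.498  0.147 -0.012]
tool F [ 1.25 -6.18 -2.6 ] tool T [1.879 0.208 0.016]
```

```bash
python3 -m creep '0 -5 0 0 0 0 0;0 -8 0 0 0 0 0;0 -8 -10 0 0 0 0;0 -10 -30 0 0 0 0;0 -10 -40 0 0 0 0;0 0 -40 0 0 0 0;0 0 -20 0 0 0 0;0 0 0 0 0 0 0' ; python3 look.py 20 side top
python3 - <<'E'
from h import *
crop(ld("side20.pkl"),300,155,45,40,16,"pics/s20.png"); crop(ld("top20.pkl"),330,165,60,40,12,"pics/t20.png")
E
```

```text
t: 21.78
eef_pos: [403.6, -26.6, 249.5]
tool_rot: [0.741, 0.618, 0.167, 0.202]
force: [0.7, -0.5, 0.1]
opening: -0.1
[403.6 -26.6 249.5] [ 0.7 -0.5  0.1] [ 0.04  0.5  -0.04] [ 0.56 -0.23 -0.52  2.3  -0.07  0.52 -0.11] -0.11640955286051369
TCP in holder [-134.7  -61.8  221.8] orient err tool axes in holder:
 [[ 0.002  1.     0.008]
 [ 1.    -0.002 -0.004]
 [-0.004  0.008 -1.   ]]
turn to nominal [ 0.003  0.009 -1.573]
side [298 147]
top [300 176]
```

View pics/s20.png

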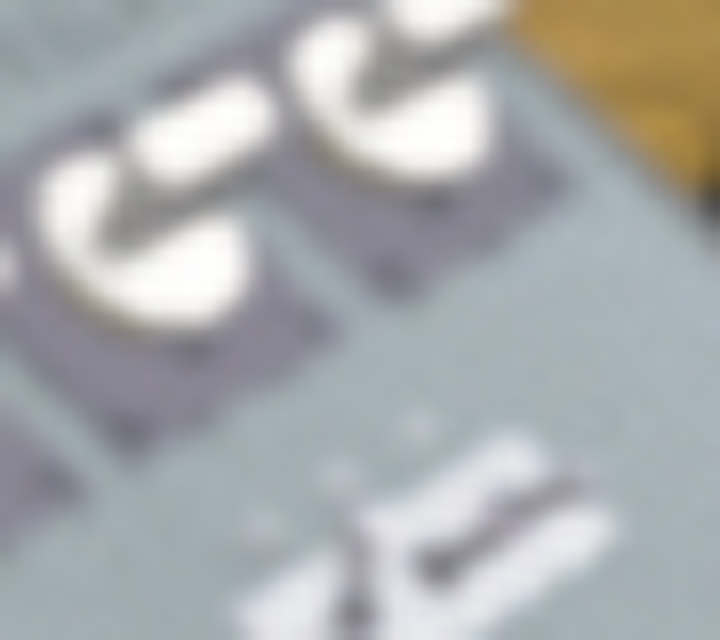

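View pics/t20.png

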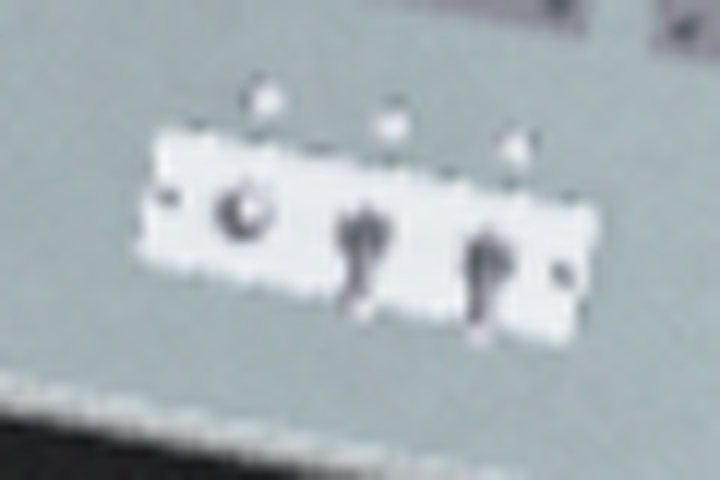

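```bash
python3 - <<'E'
from h import *
y=np.radians(-10.2); n=np.array([-.5*np.cos(y),-.5*np.sin(y),.866]); ex=np.array([.866*np.cos(y),.866*np.sin(y),.5]); ey=np.cross(n,ex)
for cam,M,x0,y0,k in(("top",[639.2,-5.8,122.5],330,165,12),("side",[636.5,-6.3,125.9],300,155,16)):
    c=ld(cam+"20.pkl"); M=np.array(M)
    px=lambda P:(((proj(c,P)-[x0,y0]+.5)*k-.5).round(0))[0]
    for ty,nm in((-62,"L"),(-90,"M"),(-118,"R")):
        b=M-93*ex+ty*ey+.5*n
        print(cam,nm,"piv",px(b),[ (a,px(b+26*(np.sin(a-.4)*ex+np.cos(a-.4)*n))) for a in((0,.5,.65,.8) if nm=="L" else (0,))])
E
python3 - <<'E'
from h import *
crop(ld("side20.pkl"),310,175,32,26,24,"pics/s20b.png")
E
```

```text
top L piv [242. 212.] [(0, array([230., 292.])), (0.5, array([241., 242.])), (0.65, array([244., 225.])), (0.8, array([248., 208.]))]
top M piv [364. 236.] [(0, array([354., 316.]))]
top R piv [487. 259.] [(0, array([479., 340.]))]
side L piv [352. 624.] [(0, array([434., 584.])), (0.5, array([394., 536.])), (0.65, array([379., 526.])), (0.8, array([364., 518.]))]
side M piv [431. 572.] [(0, array([512., 532.]))]
side R piv [507. 521.] [(0, array([588., 481.]))]
```

View pics/s20b.png

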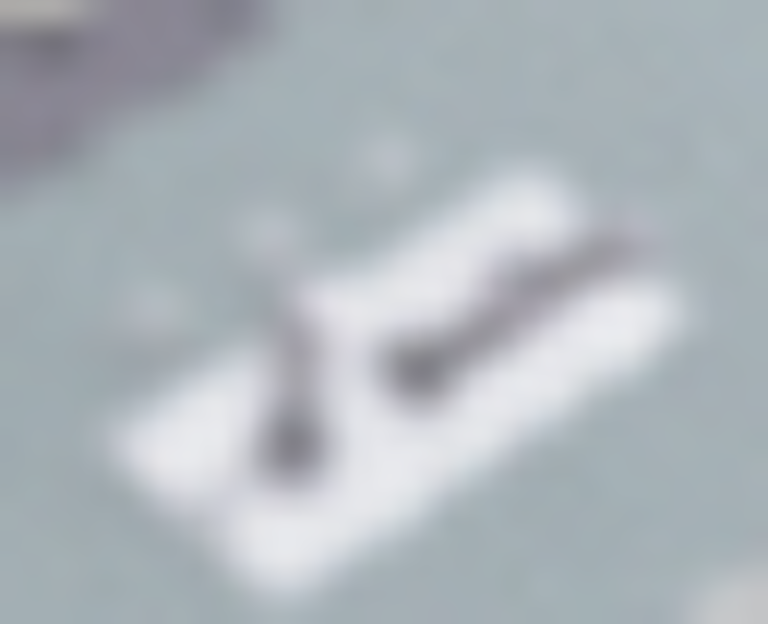

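Run:
```python
from h import *
a,b=ld("side0.pkl"),ld("side20.pkl"); t0,t1=ld("top0.pkl"),ld("top20.pkl")
for n,x,y,(u0,v0,u1,v1) in (("carton side",a,b,(232,236,264,280)),("timer side",a,b,(370,188,400,208)),("carton top",t0,t1,(205,145,240,180)),("timer top",t0,t1,(392,225,430,260))):
    print(n,np.abs(x["color"][v0:v1,u0:u1].astype(int)-y["color"][v0:v1,u0:u1]).mean())
crop(t1,300,115,110,75,7,"pics/f.png")
```

```text
carton side 1.7175662878787878
timer side 1.7838888888888889
carton top 1.8862585034013606
timer top 1.786967418546366
```

View pics/f.png

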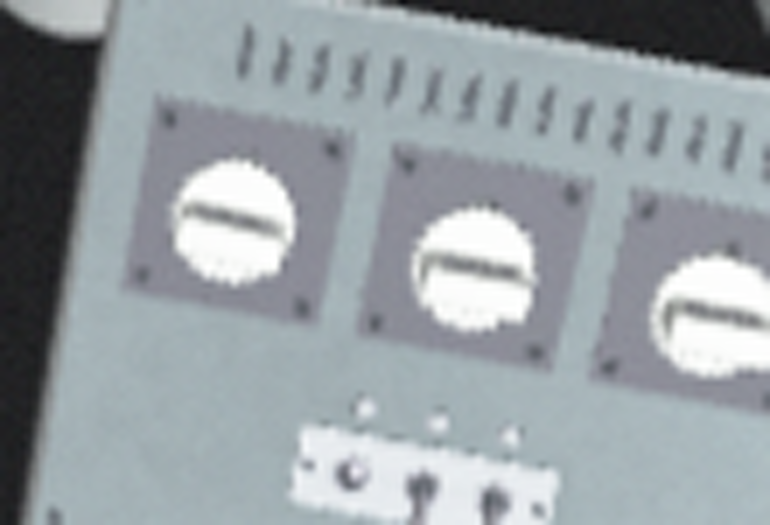

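```bash
python3 -c "
from rig import bot
print(bot.hand_in(), bot.get_state()['t'])"
```

```text
the job is handed in; nothing more can be done
the job is handed in; nothing more can be done
```

The spare lamp unit is fitted and locked in the left holder, which was the empty one, and the left toggle is switched on. I handed the job in with the robot clock at about 22 s and the arm clear of everything.

**Lamp:** I pushed it in against the spring and turned it clockwise until the stop pushed back. I then let the spring lift it and released. After release, the camera views matched a seating depth of 41 mm on the holder's axis, and the force dropped about 10 mm above where the plunger was first met, which agrees.

**Toggles:** The left bat's tip is in the on position (about 0.8 rad) in the top view. The other two match off.

**Carton and timer:** Both look unchanged in the before and after pictures.

**Small disagreements:**
- The lamp's bar appears about 3 degrees past the row direction in the top view; I took this as play in the holder and left it.
- The two cameras differed by 2 to 3 mm in places. The plunger force and the turning stop settled the fit.

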